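# Change the day markers on the holds-shelf sign rail

### The arm

A 6-joint arm with a two-finger parallel gripper is mounted at the origin on the work surface. World frame = base frame: x ahead of the robot, y to its left, z up, the work surface at z = 0. Lengths are in m, angles in degrees, forces in N, time in s.
With the tool pointing down it reaches from about 0.25 to 0.725 m from the base axis. Payload 9.7 kg.
Tool frame: the origin (TCP) lies at the very end of the fingers, on their centre line; the grasp point (between the pads) lies 19 mm behind it (bot.grip_depth is the distance from the TCP to the grasp point, in m); z points along the fingers, y is the direction in which the jaws open and shut (so a half turn about z gives the same grasp; the last joint's range is limited). The gripper opens to 85 mm and grips with 20 to 120 N. Pads are 22 mm wide; open, the fingers measure 114 mm over their backs; the gripper's body (76 mm by 85 mm) begins 54 mm behind the grasp point. The pads swing forward as they close: fully open they stand 13 mm farther back than shut.
Start: joints at [70.818, 4.979, 10.078, 95.1, 0, 90], TCP at [0.181, 0.519, 0.231] pointing down, gripper open.
Joint ranges: [-179.16, 179.16], [-48.56, 103.87], [-65.8, 70.77], [-126.05, 130.52], [-82.76, 87.17], [-180, 180]. Speed limits (degrees/s): [127.2, 127.2, 147.25, 180, 180, 180].

### API

Orientations are given as [roll, pitch, yaw] about the fixed x, y, z axes, in that order (R = Rz(yaw) Ry(pitch) Rx(roll)).
In Python, from workcell import bot, viewer gives the robot as it stands.
- The arm moves only by the tool arm_command, never from a script. Its argument "motion" is a list of rows, each a list of 3 entries, a list of its own where there are three numbers: the opening, from 0 (shut) to 1 (fully open), then the shift along the tool's x, y, z in units of 60 mm (1.0 is 60 mm), then the turn, a rotation vector about the tool's x, y, z in units of 6 degrees (1.0 is 6 degrees). A call has 1 to 12 rows; each row shifts and turns the commanded pose from where the row before left it, along the tool's axes as they then stand; what a row does not reach is not made up. A row lasts 1/8 s, in which the tool goes at most 62.5 mm and 10.7 degrees, less where a joint would pass 70% of its speed; a pose out of reach is approached as far as the arm can. A call is refused whole if a number of a shift passes 1 or a number of a turn 1, either way. A call with a gripper value outside its range is refused whole. The fingers move at their own pace and stop on an object; "newtons" is the grip in N (left out, the last holds). Time passes only in rows, so rows that do not move let the fingers close. It gives the time, the measured TCP pose, the force and the opening at its end, in the units of the state.
- bot.get_obs(): the state, without advancing time (a new reading comes with each control period).
- viewer.camera(name): name is "scene" or "top" or "wrist"; returns the picture (420x560x3 uint8, blue, green, red); there is no depth.
- viewer.calibration(name): a dict with "fx", "fy", "cx", "cy" (pixels), "k1" (the pictures are not rectified: a ray, as slopes to the right and down, at radius r is drawn at 1 + k1 r^2 times it, then the intrinsics apply), "T" (4x4, takes a point from camera to world coordinates). Camera axes: x right, y down, z forward; pixel columns grow to the right and rows downward; lengths in m; the calibration is good to about 2 mm. A picture is of the moment at which its call begins: read the wrist's pose just before it. calibration takes no time and is no camera call; for the wrist camera it gives the pose at the moment of the call.
- bot.job_done(): hands the job in, once; it reports no verdict.
The state is a dict: "time": time; "q": joint angles; "qd": joint speeds; "joint_efforts": joint torques, N m; "ee_pos": TCP position; "tcp_rot": TCP orientation; "wrist_force": force on the tool from outside, world axes, zero at the start; "torque": the same for the moment, N m; "opening": finger opening in m.
Only numpy, scipy, OpenCV 4.12 (cv2) and the standard library are available. Lean on these libraries where they do the work, as an engineer would, in place of code of your own. Each camera call takes 0.05 s, during which the arm holds its last target.

### The job

Change over the day markers on the sign rail: first slide yesterday's two red markers back out of the rail's open end and put them in the open drawer; then feed every new marker standing on the table into the rail from that same open end, its foot under the lips, until all of them stand completely past the black line, in any order; last of all push the drawer fully shut with the red markers inside. Leave the other things on the table where they are.

Things in the scene. Friction and masses are not known exactly. Their poses are not given: they have to be found in the camera images.
- rail: Fixed aluminium sign rail, 280 mm long (own x), 58 wide (own y); origin under its middle on the table top; +x points from the open end to the closed end. Base plate 3 mm thick all along: feet slide on it. A marker's foot runs under two lips, its blade standing up through the slot between them; the only way in or out is along x through the mouth.
- rail_mouth (a point): Mouth, where the lips begin: centre line, on the base plate, rail x = -75 mm. Lips run from here to the stop, underside 14 mm and top 18 mm above the table; channel 46 mm wide inside, slot 18 mm. Before it (rail x -140 to -75) is a bare apron with no lips, between two grey guides 11 mm high that narrow from about 55 to 48 mm.
- rail_line (a point): Black line across the lips: centre line, on the base plate, rail x = -40 mm. The green-edged section begins here and runs 170 mm to the stop.
- rail_stop (a point): Face of the black stop block (30 mm high) that closes the far end: centre line, on the base plate, rail x = +130 mm.
- old0_mid (a point): Yesterday's red day marker: white foot 36 (own x) x 40 (own y) x 6 mm with an upright red blade in its middle, 34 (x) x 12 (y) mm, from 6 to 60 mm above the underside, white label on both faces; about 90 g, mostly in the foot. Point at its centre, 30 mm above the underside; z up, x along the blade; same either way round. Starts in the rail, under the lips.
- old1_mid (a point): Yesterday's red day marker: white foot 36 (own x) x 40 (own y) x 6 mm with an upright red blade in its middle, 34 (x) x 12 (y) mm, from 6 to 60 mm above the underside, white label on both faces; about 90 g, mostly in the foot. Point at its centre, 30 mm above the underside; z up, x along the blade; same either way round. Starts in the rail, under the lips.
- new0_mid (a point): New blue day marker: white foot 36 (own x) x 40 (own y) x 6 mm with an upright blue blade in its middle, 34 (x) x 12 (y) mm, from 6 to 60 mm above the underside, white label on both faces; about 90 g, mostly in the foot. Point at its centre, 30 mm above the underside; z up, x along the blade; same either way round. Starts on the table; may be absent.
- new1_mid (a point): New yellow day marker: white foot 36 (own x) x 40 (own y) x 6 mm with an upright yellow blade in its middle, 34 (x) x 12 (y) mm, from 6 to 60 mm above the underside, white label on both faces; about 90 g, mostly in the foot. Point at its centre, 30 mm above the underside; z up, x along the blade; same either way round. Starts on the table; may be absent.
- new2_mid (a point): New green day marker: white foot 36 (own x) x 40 (own y) x 6 mm with an upright green blade in its middle, 34 (x) x 12 (y) mm, from 6 to 60 mm above the underside, white label on both faces; about 90 g, mostly in the foot. Point at its centre, 30 mm above the underside; z up, x along the blade; same either way round. Starts on the table; may be absent.
- new3_mid (a point): New orange day marker: white foot 36 (own x) x 40 (own y) x 6 mm with an upright orange blade in its middle, 34 (x) x 12 (y) mm, from 6 to 60 mm above the underside, white label on both faces; about 90 g, mostly in the foot. Point at its centre, 30 mm above the underside; z up, x along the blade; same either way round. Starts on the table; may be absent.
- unit_drawer0 (a joint): Drawer of the small wooden unit, in m: 0 shut, grows as it comes out (up to 0.165); starts open between 0.13 and 0.16. It slides with about 1 N of friction and stays where it is left. The unit is 240 deep x 220 wide x 115 mm high and fixed.
- drawer_floor (a point): Point on the drawer's inner floor, 22 mm above the table, midway across; own -x is the way it opens. Inside: own x -47 to +147 mm, 172 mm wide (y); side walls 71 mm above the floor, front panel's top edge 103 mm above the table. Only the part with own x below (drawer value - 0.053 m) is open from above, the rest is under the unit. A marker standing in it (60 mm) passes under the unit's top.
- unit_drawer0_handle (a point): Middle of the drawer's steel bar handle, 77 mm above the table: a horizontal bar 110 mm long, 11 mm thick, 35 mm off the drawer front; the drawer can be pushed by it or by its front.
- mug: White mug, 80 mm wide, 90 mm high. Bystander, loose; origin under its middle.
- pencup: Black pen cup with three pens, 72 mm wide, 145 mm high with pens. Bystander, loose; origin under its middle.
- stapler: Red and black stapler, 140 x 36 x 55 mm. Bystander, loose; origin under its middle.
- stamp: Wooden hand stamp, 34 mm wide, 72 mm high. Bystander, loose; origin under its middle.
- book_low: Green book lying flat, 140 x 210 x 28 mm. Bystander, loose; origin under its middle.
- book_high: Orange book lying on the green one, 130 x 190 x 22 mm. Bystander, loose; origin under its middle.
- paperback: Blue paperback lying flat, 110 x 178 x 20 mm. Bystander, loose; origin under its middle.

How it is judged (in metres and radians):
On the way, in this order (a step that is already met when the one before it is completed fails the run):
1. both red markers are let go in the open drawer (x of old0_mid in the frame of drawer_floor between -0.048 and 0.148 m and y of old0_mid in the frame of drawer_floor between -0.09 and 0.09 m and z of old0_mid in the frame of drawer_floor between 0 and 0.04 m and x of old1_mid in the frame of drawer_floor between -0.048 and 0.148 m and y of old1_mid in the frame of drawer_floor between -0.09 and 0.09 m and z of old1_mid in the frame of drawer_floor between 0 and 0.04 m and contact force between the fingers and old0 below 0.2 N and contact force between the fingers and old1 below 0.2 N and value of joint unit_drawer0 above 0.05 m), for 0.2 s.
2. every new marker present stands in the rail, foot under the lips, past the black line (x of new0_mid in the frame of rail between -0.026 and 0.122 m and y of new0_mid in the frame of rail between -0.007 and 0.007 m and z of new0_mid in the frame of rail between 0.028 and 0.041 m and angle between each of new0_mid, new1_mid, new2_mid, new3_mid's own z axis and vertical below 0.16 rad and x of new1_mid in the frame of rail between -0.026 and 0.122 m and y of new1_mid in the frame of rail between -0.007 and 0.007 m and z of new1_mid in the frame of rail between 0.028 and 0.041 m and x of new2_mid in the frame of rail between -0.026 and 0.122 m and y of new2_mid in the frame of rail between -0.007 and 0.007 m and z of new2_mid in the frame of rail between 0.028 and 0.041 m and x of new3_mid in the frame of rail between -0.026 and 0.122 m and y of new3_mid in the frame of rail between -0.007 and 0.007 m and z of new3_mid in the frame of rail between 0.028 and 0.041 m), for 0.2 s.
3. the drawer is pushed shut (value of joint unit_drawer0 below 0.008 m), for 0.2 s.
At the end, for the whole second after the job is handed in: Both red markers inside the drawer; drawer shut to within 8 mm; every new marker present upright (0.16 rad) in the rail, foot under the lips and past the black line (centre at least 14 mm past it, so a foot may overlap the line by 4 mm); all at rest (all of step 2 and x of old0_mid in the frame of drawer_floor between -0.048 and 0.148 m and y of old0_mid in the frame of drawer_floor between -0.09 and 0.09 m and z of old0_mid in the frame of drawer_floor between 0 and 0.04 m and x of old1_mid in the frame of drawer_floor between -0.048 and 0.148 m and y of old1_mid in the frame of drawer_floor between -0.09 and 0.09 m and z of old1_mid in the frame of drawer_floor between 0 and 0.04 m and value of joint unit_drawer0 below 0.008 m and linear speed of each of new0, new1, new2, new3, old0, old1 below 0.02 m/s); the robot touches nothing.
It fails at once if another thing on the table is pushed more than 40 mm from its place or knocked over (distance of any of mug, pencup, stapler, stamp, book_low, book_high, paperback from where it was at the start of the episode above 0.04 m or angle between any of mug, pencup, stapler, stamp, book_low, book_high, paperback's own z axis and vertical above 0.6 rad).
Of new0, new1, new2, new3 only 2 to 4 are there at a start; the rules pass over those that are not, and their reading is None.
At some moment in a run one of new0, new1, new2, new3 may be knocked a few centimetres aside while the robot is not near it.
Once in a run the grip may slacken for a moment while it holds something.
It also fails if it takes over 208 s, if anything falls off the work surface, if the arm or the gripper's body presses on something with over 40 N, if the wrist force passes 120 N, or if a joint passes its speed limit or range.

## Working session

There is one attempt and no reset: what is moved stays moved. The work goes in short steps, Python scripts to look and compute and a tool call to move; the robot and the scene stay as the last step left them, time stands still between calls to the robot, and variables do not carry over. Pictures are saved under pics/ and viewed, and the job is handed in when it is done.

Besides the shell and the picture viewer there is one more tool, called by a JSON object that holds its "api" and its "payload". arm_command: Moves the arm, as the interface text tells. Its arguments: {"type":"object","properties":{"motion":{"type":"array"},"newtons":{"type":"number"}},"required":["motion"]}

```bash
ls; mkdir -p pics; python3 - <<'E'
from workcell import bot, viewer
import cv2
print(bot.get_obs())
for n in ("scene","top","wrist"):
    c=viewer.calibration(n); print(n,c)
    cv2.imwrite(f"pics/{n}0.png",viewer.camera(n))
E
```

```text
pics
{'time': 0.0, 'q': array([ 7.08169079e+01,  5.01011530e+00,  1.00349970e+01,  9.51000513e+01,
       -1.15780892e-03,  9.00012584e+01]), 'qd': array([ 0.07595147,  0.04210448,  0.02774897, -0.01619712, -0.07423109,
       -0.02080288]), 'joint_efforts': array([-1.73858789e-03, -5.20389998e+01,  4.64803505e+01,  1.63810834e-02,
        8.68305756e-05, -3.62655442e-06]), 'ee_pos': array([0.1806529 , 0.51924027, 0.23059739]), 'tcp_rot': array([-1.79924830e+02,  1.15945883e-03,  1.60815651e+02]), 'wrist_force': array([-0.27078409, -0.09589467,  0.3205583 ]), 'torque': array([-0.01287971, -0.00276212,  0.02858323]), 'opening': 0.0858662520152704}
scene {'fx': 439.7381145064925, 'fy': 439.7381145064925, 'cx': 280.59601681440483, 'cy': 209.40292906571312, 'k1': 0.03368170909222569, 'T': array([[ 0.77114162,  0.54483684, -0.3293834 ,  1.04947744],
       [ 0.63660354, -0.66696546,  0.38716018, -0.56827538],
       [-0.00874822, -0.50824197, -0.86116989,  1.281089  ],
       [ 0.        ,  0.        ,  0.        ,  1.        ]])}
top {'fx': 487.82870810586166, 'fy': 487.82870810586166, '
[... 210 characters left out ...]
, -1.26256207e-03,
        -1.90955136e-03],
       [-2.19393171e-03, -1.21393902e-01, -9.92601988e-01,
         1.75628500e+00],
       [ 0.00000000e+00,  0.00000000e+00,  0.00000000e+00,
         1.00000000e+00]])}
wrist {'fx': 330.7508665082621, 'fy': 330.7508665082621, 'cx': 278.2336801111656, 'cy': 202.20176222805023, 'k1': -0.011325002724640118, 'T': array([[ 3.28206368e-01,  9.02737097e-01,  2.78112051e-01,
         1.10456090e-01],
       [ 9.44605956e-01, -3.13531483e-01, -9.70443012e-02,
         5.45236628e-01],
       [-4.08606972e-04,  2.94556858e-01, -9.55633868e-01,
         3.73246224e-01],
       [ 0.00000000e+00,  0.00000000e+00,  0.00000000e+00,
         1.00000000e+00]])}
```

View pics/scene0.png

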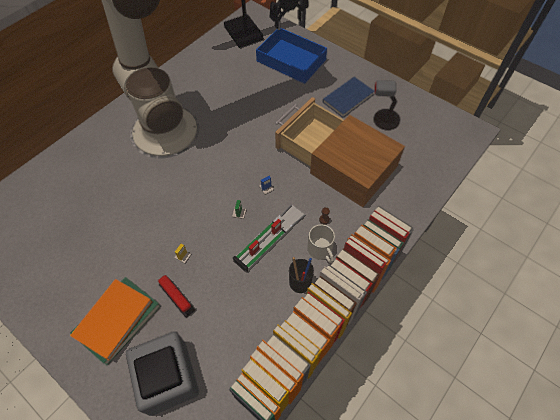

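View pics/top0.png

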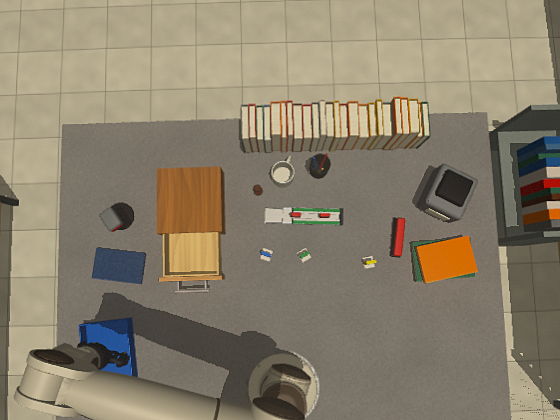

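View pics/wrist0.png

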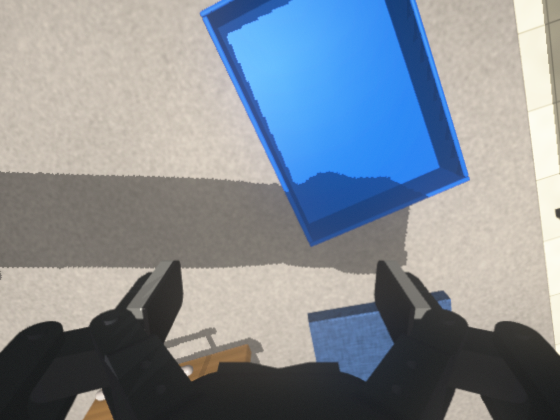

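```bash
cat > h.py <<'E'
import numpy as np, cv2
from workcell import bot, viewer
def K(c): return np.array([[c['fx'],0,c['cx']],[0,c['fy'],c['cy']],[0,0,1.]]), np.array([c['k1'],0,0,0,0.])
def proj(c,P):
    Ti=np.linalg.inv(c['T']); k,d=K(c)
    return cv2.projectPoints(np.atleast_2d(np.array(P,float)),cv2.Rodrigues(Ti[:3,:3])[0],Ti[:3,3],k,d)[0].reshape(-1,2)
def unp(c,uv,z):
    k,d=K(c)
    n=cv2.undistortPoints(np.array(uv,float).reshape(-1,1,2),k,d).reshape(-1,2)
    r=np.c_[n,np.ones(len(n))]@c['T'][:3,:3].T; o=c['T'][:3,3]
    s=(z-o[2])/r[:,2]; return o+s[:,None]*r
def crop(img,x0,y0,w,h,s,fn):
    cv2.imwrite(fn,cv2.resize(img[y0:y0+h,x0:x0+w],None,fx=s,fy=s,interpolation=cv2.INTER_CUBIC))
E
python3 - <<'E'
from h import *
t=cv2.imread('pics/top0.png')
crop(t,230,180,160,100,5,'pics/topc.png')
crop(t,140,150,130,150,4,'pics/topd.png')
E
```

```text
(no output)
```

View pics/topc.png

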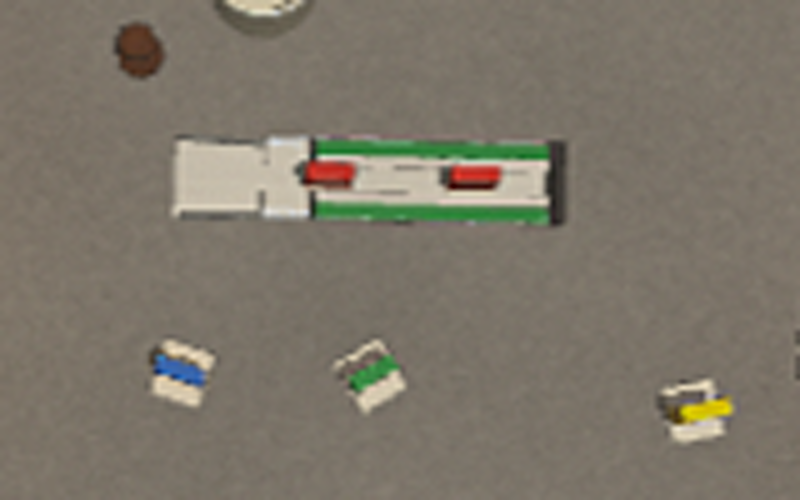

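View pics/topd.png

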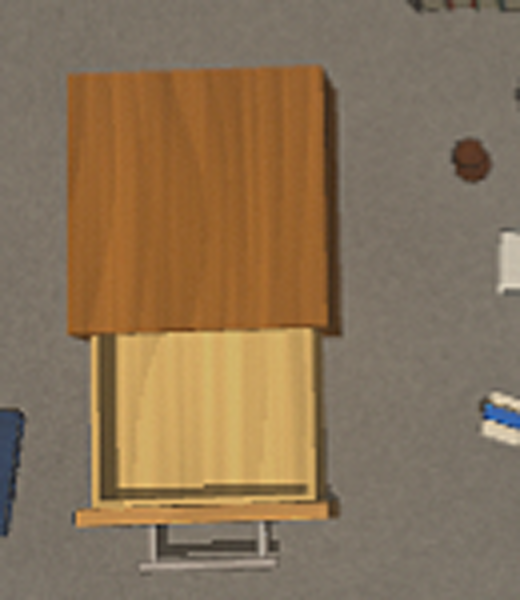

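```bash
python3 - <<'E'
from h import *
np.set_printoptions(precision=4,suppress=True)
c=viewer.calibration('top')
C=lambda L:[(230+(x+.5)/5-.5,180+(y+.5)/5-.5) for x,y in L]
D=lambda L:[(140+(x+.5)/4-.5,150+(y+.5)/4-.5) for x,y in L]
print('apron end',unp(c,C([(175,142),(173,213)]),.008))
print('stop far',unp(c,C([(566,143),(564,224)]),.03))
print('line',unp(c,C([(313,138),(313,217)]),.018))
print('reds',unp(c,C([(330,174),(474,177)]),.063))
print('blue ends',unp(c,C([(155,362),(205,377)]),.06))
print('blue foot',unp(c,C([(170,338),(214,355),(200,405),(152,392)]),.006))
print('green ends',unp(c,C([(350,382),(396,360)]),.06))
print('green foot',unp(c,C([(379,339),(406,383),(367,411),(334,368)]),.006))
print('yellow ends',unp(c,C([(682,411),(730,405)]),.06))
print('yellow foot',unp(c,C([(712,380),(723,433),(677,441),(660,388)]),.006))
print('unit top',unp(c,D([(68,74),(324,66),(327,326),(68,332)]),.115))
print('front top outer',unp(c,D([(77,525),(334,514)]),.103))
print('side wall tops at unit',unp(c,D([(92,335),(322,328)]),.093))
print('handle',unp(c,D([(140,570),(275,563)]),.0825))
E
```

```text
apron end [[0.6309 0.0443 0.008 ]
 [0.5793 0.047  0.008 ]]
stop far [[ 0.6193 -0.2353  0.03  ]
 [ 0.5613 -0.2313  0.03  ]]
line [[ 0.6296 -0.0552  0.018 ]
 [ 0.5726 -0.0534  0.018 ]]
reds [[ 0.598  -0.0649  0.063 ]
 [ 0.593  -0.1654  0.063 ]]
blue ends [[0.4706 0.0607 0.06  ]
 [0.4592 0.0263 0.06  ]]
blue foot [[0.4896 0.0515 0.006 ]
 [0.4765 0.0203 0.006 ]
 [0.4412 0.0313 0.006 ]
 [0.4514 0.0653 0.006 ]]
green ends [[ 0.4529 -0.0741  0.06  ]
 [ 0.4672 -0.1065  0.06  ]]
green foot [[ 0.4846 -0.0982  0.006 ]
 [ 0.4526 -0.1164  0.006 ]
 [ 0.4335 -0.0879  0.006 ]
 [ 0.4648 -0.0653  0.006 ]]
yellow ends [[ 0.4261 -0.3035  0.06  ]
 [ 0.4293 -0.3371  0.06  ]]
yellow foot [[ 0.4483 -0.3357  0.006 ]
 [ 0.4104 -0.3417  0.006 ]
 [ 0.4057 -0.3085  0.006 ]
 [ 0.4437 -0.2981  0.006 ]]
unit top [[0.7658 0.4094 0.115 ]
 [0.7661 0.1888 0.115 ]
 [0.5423 0.1894 0.115 ]
 [0.5434 0.4089 0.115 ]]
front top outer [[0.3811 0.4043 0.103 ]
 [0.3847 0.1873 0.103 ]]
side wall tops at unit [[0.5421 0.3937 0.093 ]
 [0.5426 0.1962 0.093 ]]
handle [[0.3415 0.3555 0.0825]
 [0.3445 0.2404 0.0825]]
```

```bash
cat >> h.py <<'E'
def to(x,y,z,yaw):
    o=bot.get_obs(); p=o['ee_pos']; w=o['tcp_rot'][2]
    dy=(yaw-w+180)%360-180
    a=np.radians(yaw); d=np.array([x,y,z])-p
    tx=np.array([np.cos(a),np.sin(a),0]); ty=np.array([np.sin(a),-np.cos(a),0])
    print('t',round(o['time'],2),'tcp',p.round(4),'yaw',round(w,2),'turn units',round(-dy/6,2),'| shift units after turn',(np.array([d@tx,d@ty,-d[2]])/.06).round(3))
RC=np.array([.5977,-.0938]); RY=-93.1
def rail(x,y=0):
    a=np.radians(RY); return RC+x*np.array([np.cos(a),np.sin(a)])+y*np.array([-np.sin(a),np.cos(a)])
E
python3 -c "
from h import *
print(rail(-.028),rail(.072),rail(-.115))
to(.5995,-.0655,.15,86.9)"
```

```text
[ 0.59921421 -0.06584097] [ 0.59380633 -0.16569464] [0.60391906 0.02103172]
t 0.15 tcp [0.1807 0.5193 0.2308] yaw 160.82 turn units 12.32 | shift units after turn [-9.355  7.498  1.346]
```

{"api": "arm_command", "payload": {"motion": [[1,[0,0,0],[0,0,1]],[1,[0,0,0],[0,0,1]],[1,[0,0,0],[0,0,1]],[1,[0,0,0],[0,0,1]],[1,[0,0,0],[0,0,1]],[1,[0,0,0],[0,0,1]],[1,[0,0,0],[0,0,1]],[1,[0,0,0],[0,0,1]],[1,[0,0,0],[0,0,1]],[1,[0,0,0],[0,0,1]],[1,[0,0,0],[0,0,1]],[1,[0,0,0],[0,0,1]]], "newtons": 40}}

```text
time: 1.65
ee_pos: [0.1807, 0.5194, 0.231]
tcp_rot: [-180.0, 0.0, 88.6]
wrist_force: [-0.5, -0.1, -0.3]
opening: 0.0853
```

```bash
python3 -c "
from h import *
to(.5995,-.0655,.15,86.9)"
```

```text
t 1.65 tcp [0.1807 0.5194 0.231 ] yaw 88.62 turn units 0.29 | shift units after turn [-9.356  7.497  1.35 ]
```

{"api": "arm_command", "payload": {"motion": [[1,[0,0,0],[0,0,0.3]],[1,[-0.85,0.68,0],[0,0,0]],[1,[-0.85,0.68,0],[0,0,0]],[1,[-0.85,0.68,0],[0,0,0]],[1,[-0.85,0.68,0],[0,0,0]],[1,[-0.85,0.68,0],[0,0,0]],[1,[-0.85,0.68,0],[0,0,0]],[1,[-0.85,0.68,0.2],[0,0,0]],[1,[-0.85,0.68,0.3],[0,0,0]],[1,[-0.85,0.68,0.3],[0,0,0]],[1,[-0.85,0.68,0.3],[0,0,0]],[1,[-0.85,0.68,0.25],[0,0,0]]]}}

```text
time: 3.15
ee_pos: [0.577, -0.0333, 0.1555]
tcp_rot: [-180.0, -0.0, 87.1]
wrist_force: [1.0, 1.7, 0.8]
opening: 0.0856
```

```bash
python3 -c "
from h import *
to(.5995,-.0655,.15,86.9)
c=viewer.calibration('wrist');cv2.imwrite('pics/w1.png',viewer.camera('wrist'))
import pickle;pickle.dump(c,open('w1.pkl','wb'))"
```

```text
t 3.15 tcp [ 0.577  -0.0333  0.1555] yaw 87.09 turn units 0.03 | shift units after turn [-0.516  0.403  0.092]
```

View pics/w1.png

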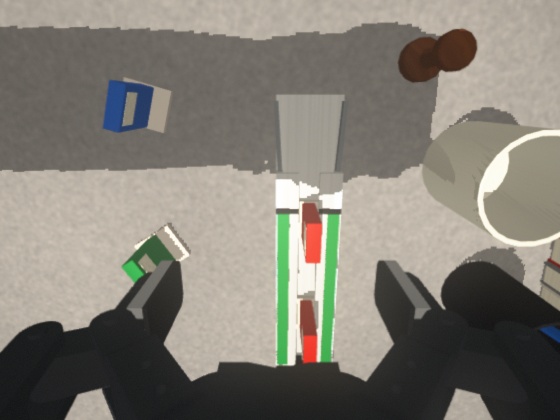

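```bash
python3 -c "
from h import *
import pickle;c=pickle.load(open('w1.pkl','rb'))
im=cv2.imread('pics/w1.png'); crop(im,260,80,100,100,6,'pics/w1a.png');crop(im,260,170,100,100,6,'pics/w1b.png')
"
```

```text
(no output)
```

View pics/w1a.png

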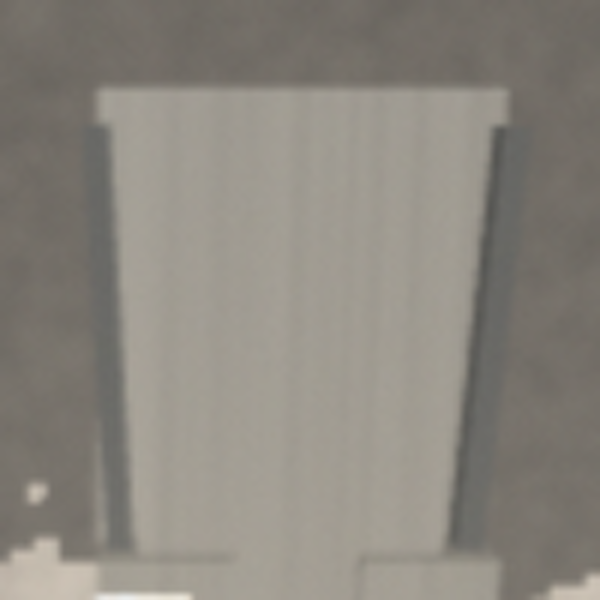

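View pics/w1b.png

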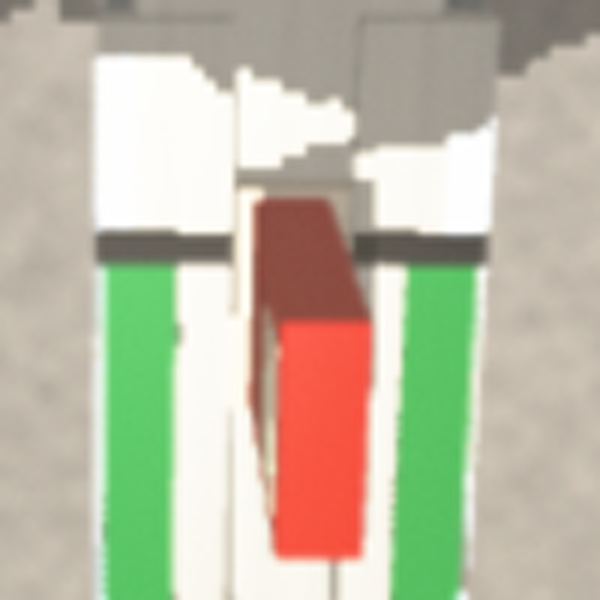

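```bash
python3 -c "
from h import *
np.set_printoptions(precision=4,suppress=True)
import pickle;c=pickle.load(open('w1.pkl','rb'))
A=lambda L:[(260+(x+.5)/6-.5,80+(y+.5)/6-.5) for x,y in L]
B=lambda L:[(260+(x+.5)/6-.5,170+(y+.5)/6-.5) for x,y in L]
print('apron end',unp(c,A([(97,88),(509,90)]),.003).mean(0), rail(-.14))
print('mouth slot',unp(c,B([(236,16),(362,16)]),.018).mean(0),unp(c,B([(98,16),(500,16)]),.018).mean(0), rail(-.075))
print('line',unp(c,B([(96,233),(488,236)]),.018).mean(0), rail(-.04))
p=unp(c,B([(278,321),(371,321),(362,557),(275,557)]),.063);print('red0',p,p.mean(0))
p=unp(c,B([(92,60),(100,600)]),.018); print(p)
"
```

```text
apron end [0.6089 0.0466 0.003 ] [0.6053 0.046 ]
mouth slot [ 0.6055 -0.0174  0.018 ] [ 0.6055 -0.0174  0.018 ] [ 0.6018 -0.0189]
line [ 0.6037 -0.0504  0.018 ] [ 0.5999 -0.0539]
red0 [[ 0.5981 -0.0469  0.063 ]
 [ 0.6098 -0.0475  0.063 ]
 [ 0.6083 -0.0805  0.063 ]
 [ 0.5969 -0.0799  0.063 ]] [ 0.6033 -0.0637  0.063 ]
[[ 0.5755 -0.0224  0.018 ]
 [ 0.5721 -0.1095  0.018 ]]
```

```bash
python3 -c "
from h import *
to(.6017,-.0645,.028,86.9)"
```

```text
t 3.2 tcp [ 0.5793 -0.0383  0.1522] yaw 86.92 turn units 0.0 | shift units after turn [-0.415  0.396  2.07 ]
```

{"api": "arm_command", "payload": {"motion": [[1,[0,0,0],[0,0,0]],[1,[0,0,0],[0,0,0]]]}}

```text
time: 3.45
ee_pos: [0.5759, -0.0308, 0.1566]
tcp_rot: [180.0, -0.0, 87.1]
wrist_force: [-0.3, -0.5, 1.0]
opening: 0.0854
```

```bash
python3 -c "
from h import *
to(.6017,-.0645,.028,86.9)
c=viewer.calibration('wrist');cv2.imwrite('pics/w2.png',viewer.camera('wrist'))
import pickle;pickle.dump(c,open('w2.pkl','wb'))
im=cv2.imread('pics/w2.png'); crop(im,240,60,120,120,5,'pics/w2a.png');crop(im,240,150,120,120,5,'pics/w2b.png')"
```

```text
t 3.45 tcp [ 0.5759 -0.0308  0.1566] yaw 87.08 turn units 0.03 | shift units after turn [-0.538  0.46   2.143]
```

View pics/w2.png

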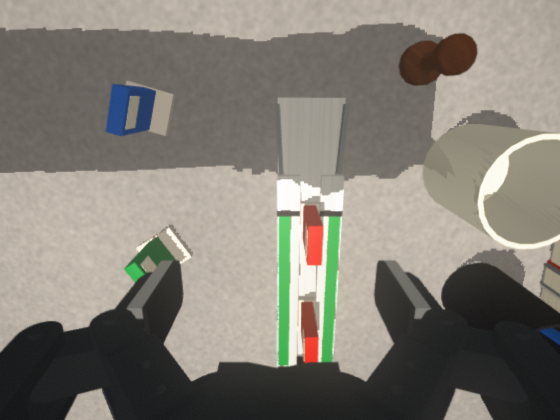

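View pics/w2b.png

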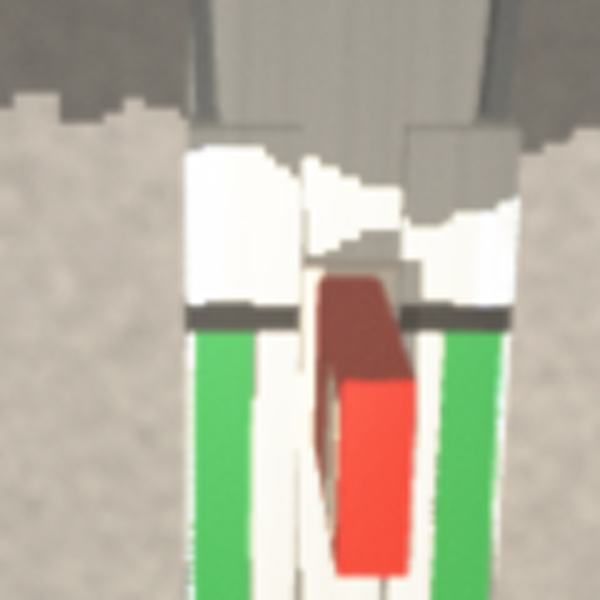

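```bash
python3 -c "
from h import *
np.set_printoptions(precision=4,suppress=True)
import pickle;c=pickle.load(open('w2.pkl','rb'))
B=lambda L:[(240+(x+.5)/5-.5,150+(y+.5)/5-.5) for x,y in L]
print('apron end',unp(c,[(278,97.5),(345,98)],.003).mean(0), rail(-.14))
print('mouth slot',unp(c,B([(301,126),(405,126)]),.018).mean(0),unp(c,B([(187,126),(519,126)]),.018).mean(0), rail(-.075))
print('line',unp(c,B([(186,305),(511,306)]),.018).mean(0), rail(-.04))
p=unp(c,B([(340,379),(415,379),(408,576),(337,576)]),.063);print('red0',p,p.mean(0))
"
```

```text
apron end [0.6091 0.0464 0.003 ] [0.6053 0.046 ]
mouth slot [ 0.6052 -0.0174  0.018 ] [ 0.6052 -0.0174  0.018 ] [ 0.6018 -0.0189]
line [ 0.6036 -0.0502  0.018 ] [ 0.5999 -0.0539]
red0 [[ 0.5983 -0.0467  0.063 ]
 [ 0.6098 -0.0473  0.063 ]
 [ 0.6083 -0.0807  0.063 ]
 [ 0.597  -0.0801  0.063 ]] [ 0.6033 -0.0637  0.063 ]
```

{"api": "arm_command", "payload": {"motion": [[0.6,[-0.28,0.23,0],[0,0,0]],[0.6,[-0.28,0.23,0.4],[0,0,0]],[0.6,[0,0,0.5],[0,0,0]],[0.6,[0,0,0.5],[0,0,0]],[0.6,[0,0,0.4],[0,0,0]],[0.6,[0,0,0.3],[0,0,0]],[0.6,[0,0,0],[0,0,0]],[0.6,[0,0,0],[0,0,0]]]}}

```text
time: 4.5
ee_pos: [0.6026, -0.0661, 0.0315]
tcp_rot: [179.9, 0.0, 87.0]
wrist_force: [0.8, 0.3, 0.7]
opening: 0.0511
```

```bash
python3 -c "
from h import *
to(.6017,-.0645,.028,86.9)
c=viewer.calibration('wrist');cv2.imwrite('pics/w3.png',viewer.camera('wrist'))"
```

```text
t 4.5 tcp [ 0.6026 -0.0661  0.0315] yaw 87.05 turn units 0.02 | shift units after turn [ 0.026 -0.016  0.058]
```

View pics/w3.png

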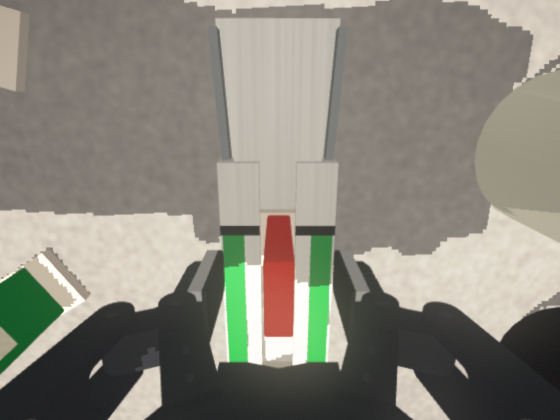

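{"api": "arm_command", "payload": {"motion": [[0.6,[0,0,0.05],[0,0,0]],[0,[0,0,0],[0,0,0]],[0,[0,0,0],[0,0,0]],[0,[0,0,0],[0,0,0]],[0,[0,0,0],[0,0,0]]], "newtons": 40}}

```text
time: 5.18
ee_pos: [0.6021, -0.0665, 0.0273]
tcp_rot: [180.0, 0.0, 87.0]
wrist_force: [0.9, -0.2, 0.7]
opening: 0.0116
```

{"api": "arm_command", "payload": {"motion": [[0,[0.2,0,0],[0,0,0]],[0,[0.3,0,0],[0,0,0]],[0,[0.3,0,0],[0,0,0]],[0,[0.3,0,0],[0,0,0]],[0,[0.3,0,0],[0,0,0]],[0,[0,0,0],[0,0,0]],[0,[0,0,0],[0,0,0]]]}}

```text
time: 6.05
ee_pos: [0.6065, 0.0179, 0.0273]
tcp_rot: [180.0, -0.0, 87.1]
wrist_force: [0.4, 2.4, 2.3]
opening: 0.0111
```

```bash
python3 -c "
from h import *
to(.468,.25,.18,86.9)
c=viewer.calibration('wrist');cv2.imwrite('pics/w4.png',viewer.camera('wrist'))"
```

```text
t 6.05 tcp [0.6065 0.0179 0.0273] yaw 87.05 turn units 0.03 | shift units after turn [ 3.738 -2.514 -2.545]
```

View pics/w4.png

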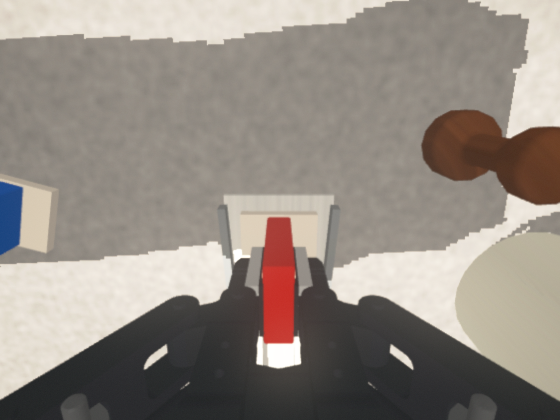

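{"api": "arm_command", "payload": {"motion": [[0,[0,0,-0.4],[0,0,0]],[0,[0,0,-0.7],[0,0,0]],[0,[0,0,-0.8],[0,0,0]],[0,[0.3,-0.2,-0.6],[0,0,0]],[0,[0.6,-0.4,0],[0,0,0]],[0,[0.6,-0.4,0],[0,0,0]],[0,[0.6,-0.4,0],[0,0,0]],[0,[0.6,-0.4,0],[0,0,0]],[0,[0.6,-0.4,0],[0,0,0]],[0,[0.4,-0.25,0],[0,0,0]],[0,[0,0,0],[0,0,0]],[0,[0,0,0],[0,0,0]]]}}

```text
time: 7.6
ee_pos: [0.4714, 0.246, 0.1769]
tcp_rot: [-180.0, 0.0, 87.0]
wrist_force: [0.1, 0.2, -1.5]
opening: 0.0115
```

```bash
python3 -c "
from h import *
to(.472,.25,.050,86.9)
cv2.imwrite('pics/w5.png',viewer.camera('wrist'));
crop(viewer.camera('scene'),200,80,220,140,3,'pics/s5.png')"
```

```text
t 7.6 tcp [0.4714 0.246  0.1769] yaw 86.99 turn units 0.02 | shift units after turn [0.066 0.006 2.115]
```

View pics/w5.png

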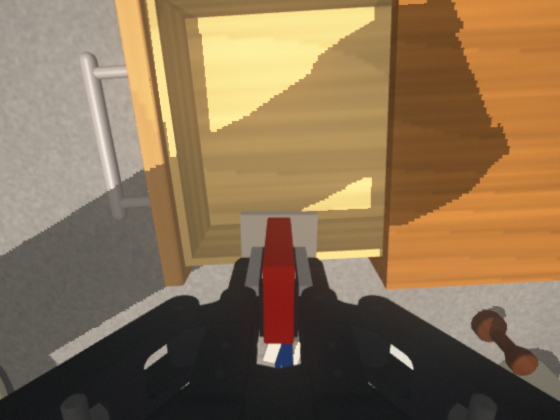

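View pics/s5.png

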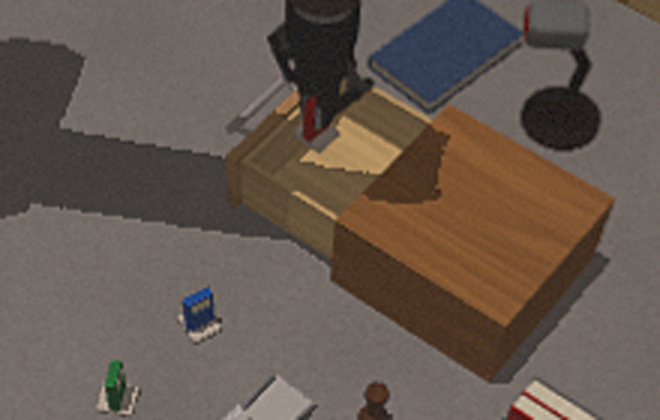

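{"api": "arm_command", "payload": {"motion": [[0,[0.27,0,0],[0,0,0]],[0,[0,0,0.4],[0,0,0]],[0,[0,0,0.6],[0,0,0]],[0,[0,0,0.6],[0,0,0]],[0,[0,0,0.3],[0,0,0]],[0,[0,0,0.2],[0,0,0]],[0,[0,0,0],[0,0,0]],[0,[0,0,0],[0,0,0]]]}}

```text
time: 8.7
ee_pos: [0.4727, 0.2634, 0.0524]
tcp_rot: [179.9, -0.1, 87.0]
wrist_force: [0.8, -0.2, -1.5]
opening: 0.0115
```

```bash
python3 -c "
from h import *
to(.472,.262,.047,86.9)
cv2.imwrite('pics/w6.png',viewer.camera('wrist'))"
```

```text
t 8.7 tcp [0.4727 0.2634 0.0524] yaw 87.02 turn units 0.02 | shift units after turn [-0.024 -0.01   0.09 ]
```

View pics/w6.png

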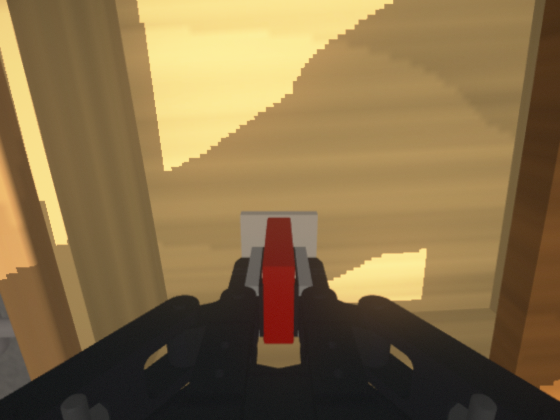

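Clear of the walls. Lower, open, and rise.

{"api": "arm_command", "payload": {"motion": [[0,[0,0,0.08],[0,0,0]],[0,[0,0,0],[0,0,0]],[0.35,[0,0,0],[0,0,0]],[0.35,[0,0,0],[0,0,0]],[0.35,[0,0,0],[0,0,0]],[0.35,[0,0,-0.3],[0,0,0]],[0.35,[0,0,-0.7],[0,0,0]],[0.35,[0,0,-0.8],[0,0,0]],[0.6,[0,0,-0.5],[0,0,0]],[0.6,[0,0,0],[0,0,0]]]}}

```text
time: 10.0
ee_pos: [0.4731, 0.2636, 0.1884]
tcp_rot: [179.7, -0.2, 87.0]
wrist_force: [0.5, 0.1, -1.3]
opening: 0.0508
```

```bash
python3 -c "
from h import *
to(.600,-.1645,.17,86.9)
cv2.imwrite('pics/w7.png',viewer.camera('wrist'))"
```

```text
t 10.0 tcp [0.4731 0.2636 0.1884] yaw 87.02 turn units 0.02 | shift units after turn [-7.01   2.498  0.306]
```

View pics/w7.png

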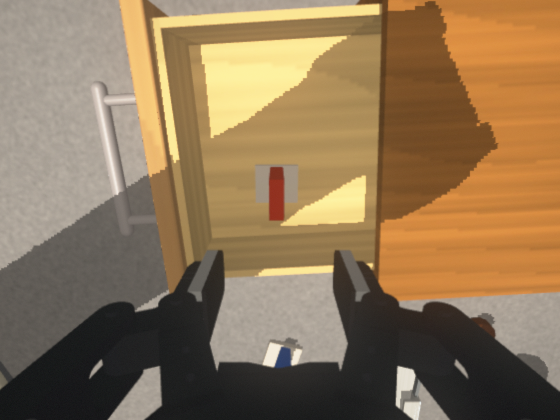

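{"api": "arm_command", "payload": {"motion": [[0.6,[-0.4,0.14,0],[0,0,0]],[0.6,[-0.75,0.26,0],[0,0,0]],[0.6,[-0.75,0.26,0],[0,0,0]],[0.6,[-0.75,0.26,0],[0,0,0]],[0.6,[-0.75,0.26,0],[0,0,0]],[0.6,[-0.75,0.26,0],[0,0,0]],[0.6,[-0.75,0.26,0.2],[0,0,0]],[0.6,[-0.75,0.26,0.4],[0,0,0]],[0.6,[-0.75,0.26,0.4],[0,0,0]],[0.6,[-0.6,0.22,0.3],[0,0,0]],[0.6,[0,0,0],[0,0,0]],[0.6,[0,0,0],[0,0,0]]]}}

```text
time: 11.55
ee_pos: [0.5959, -0.1637, 0.1059]
tcp_rot: [-179.9, -0.0, 87.0]
wrist_force: [-0.4, -0.5, 0.6]
opening: 0.0512
```

```bash
python3 -c "
from h import *
to(.5968,-.164,.028,86.9)
cv2.imwrite('pics/w8.png',viewer.camera('wrist'))"
```

```text
t 11.55 tcp [ 0.5959 -0.1637  0.1059] yaw 87.0 turn units 0.02 | shift units after turn [-0.004  0.016  1.298]
```

View pics/w8.png

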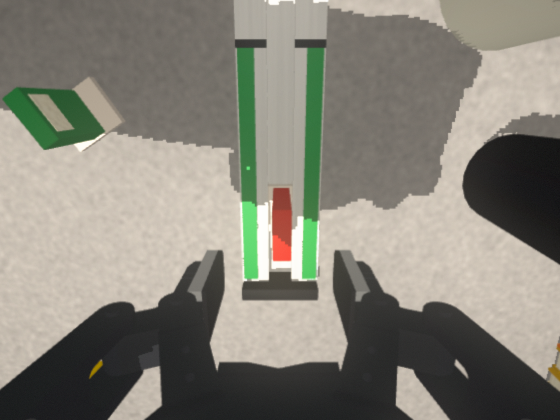

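{"api": "arm_command", "payload": {"motion": [[0.6,[0,0,0.4],[0,0,0]],[0.6,[0,0,0.5],[0,0,0]],[0.6,[0,0,0.3],[0,0,0]],[0.6,[0,0,0.12],[0,0,0]],[0.6,[0,0,0],[0,0,0]],[0,[0,0,0],[0,0,0]],[0,[0,0,0],[0,0,0]],[0,[0,0,0],[0,0,0]],[0,[0,0,0],[0,0,0]]]}}

```text
time: 12.72
ee_pos: [0.5968, -0.1642, 0.0278]
tcp_rot: [179.9, 0.0, 87.0]
wrist_force: [0.6, -0.3, 4.4]
opening: 0.0112
```

```bash
python3 -c "
from h import *
to(.6065,.0179,.028,86.9)
cv2.imwrite('pics/w9.png',viewer.camera('wrist'))"
```

```text
t 12.72 tcp [ 0.5968 -0.1642  0.0278] yaw 87.02 turn units 0.02 | shift units after turn [ 3.039e+00 -2.000e-03 -3.000e-03]
```

View pics/w9.png

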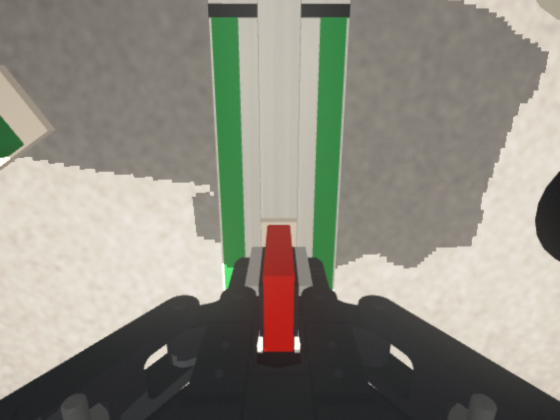

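{"api": "arm_command", "payload": {"motion": [[0,[0.2,0,0],[0,0,0]],[0,[0.35,0,0],[0,0,0]],[0,[0.4,0,0],[0,0,0]],[0,[0.4,0,0],[0,0,0]],[0,[0.4,0,0],[0,0,0]],[0,[0.4,0,0],[0,0,0]],[0,[0.4,0,0],[0,0,0]],[0,[0.35,0,0],[0,0,0]],[0,[0.2,0,0],[0,0,0]],[0,[0,0,0],[0,0,0]],[0,[0,0,0],[0,0,0]]]}}

```text
time: 14.15
ee_pos: [0.6062, 0.0235, 0.0278]
tcp_rot: [179.9, -0.1, 87.1]
wrist_force: [0.0, 4.0, 6.7]
opening: 0.0113
```

```bash
python3 -c "
from h import *
to(.472,.335,.18,86.9)
cv2.imwrite('pics/w10.png',viewer.camera('wrist'))"
```

```text
t 14.15 tcp [0.6062 0.0235 0.0278] yaw 87.09 turn units 0.03 | shift units after turn [ 5.063 -2.515 -2.536]
```

View pics/w10.png

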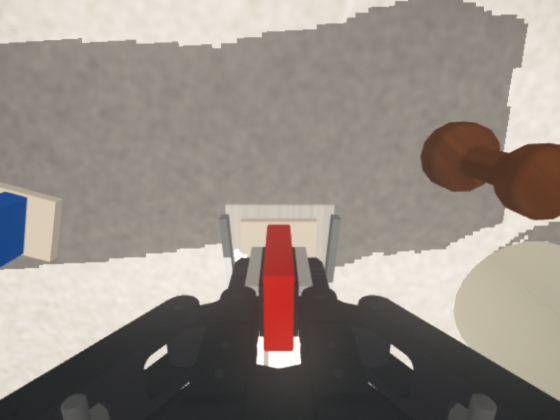

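{"api": "arm_command", "payload": {"motion": [[0,[0,0,-0.4],[0,0,0]],[0,[0,0,-0.8],[0,0,0]],[0,[0,0,-0.8],[0,0,0]],[0,[0.3,-0.15,-0.54],[0,0,0]],[0,[0.7,-0.35,0],[0,0,0]],[0,[0.7,-0.35,0],[0,0,0]],[0,[0.7,-0.35,0],[0,0,0]],[0,[0.7,-0.35,0],[0,0,0]],[0,[0.7,-0.35,0],[0,0,0]],[0,[0.7,-0.35,0],[0,0,0]],[0,[0.53,-0.26,0],[0,0,0]],[0,[0,0,0],[0,0,0]]]}}

```text
time: 15.7
ee_pos: [0.4695, 0.3332, 0.1788]
tcp_rot: [-179.9, 0.0, 87.2]
wrist_force: [-0.4, -0.1, -0.1]
opening: 0.0107
```

```bash
python3 -c "
from h import *
to(.472,.335,.050,86.9)
cv2.imwrite('pics/w11.png',viewer.camera('wrist'))"
```

```text
t 15.7 tcp [0.4695 0.3332 0.1788] yaw 87.22 turn units 0.05 | shift units after turn [0.033 0.04  2.146]
```

View pics/w11.png

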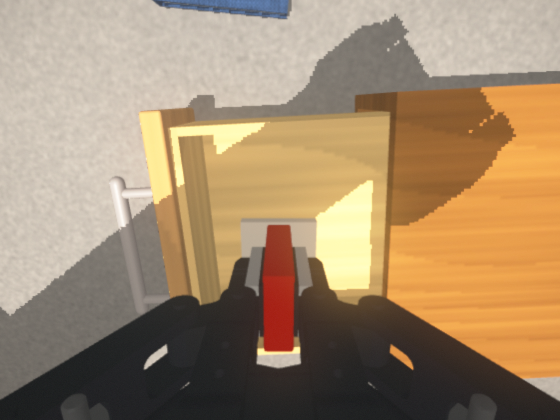

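{"api": "arm_command", "payload": {"motion": [[0,[0,0,0.4],[0,0,0]],[0,[0,0,0.6],[0,0,0]],[0,[0,0,0.6],[0,0,0]],[0,[0,0,0.3],[0,0,0]],[0,[0,0,0.2],[0,0,0]],[0,[0,0,0.07],[0,0,0]],[0,[0,0,0],[0,0,0]],[0.35,[0,0,0],[0,0,0]],[0.35,[0,0,0],[0,0,0]],[0.35,[0,0,0],[0,0,0]],[0.35,[0,0,-0.3],[0,0,0]],[0.35,[0,0,-0.7],[0,0,0]]]}}

```text
time: 17.25
ee_pos: [0.4705, 0.3304, 0.1094]
tcp_rot: [-179.9, 0.1, 87.0]
wrist_force: [-0.4, 0.2, 0.9]
opening: 0.0299
```

{"api": "arm_command", "payload": {"motion": [[0.35,[0,0,-0.8],[0,0,0]],[0.6,[0,0,-0.6],[0,0,0]],[0.6,[-0.5,0,0],[0,0,0]],[0.6,[-0.7,0,0],[0,0,0]],[0.6,[-0.5,0,0],[0,0,0]],[0.6,[0,0,0],[0,0,0]],[0.6,[0,0,0],[0,0,0]]]}}

```text
time: 18.12
ee_pos: [0.4662, 0.2295, 0.1943]
tcp_rot: [179.9, -0.1, 87.0]
wrist_force: [-1.0, 1.2, -0.6]
opening: 0.051
```

```bash
python3 -c "
from h import *
to(.472,.335,.050,86.9)
cv2.imwrite('pics/w12.png',viewer.camera('wrist'))
import pickle
t=viewer.camera('top'); cv2.imwrite('pics/t12.png',t); crop(t,230,180,160,100,5,'pics/t12c.png')"
```

```text
t 18.12 tcp [0.4662 0.2295 0.1943] yaw 87.0 turn units 0.02 | shift units after turn [1.760e+00 1.000e-03 2.405e+00]
```

View pics/w12.png

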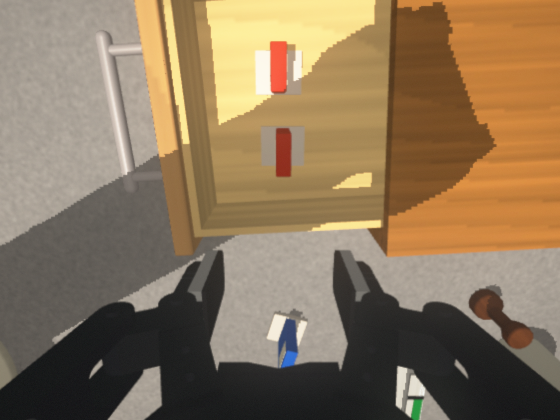

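View pics/t12.png

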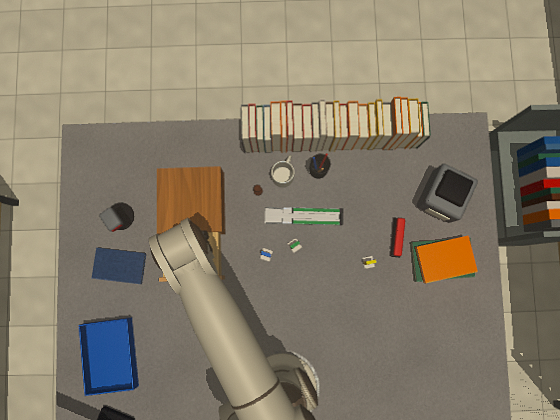

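View pics/t12c.png

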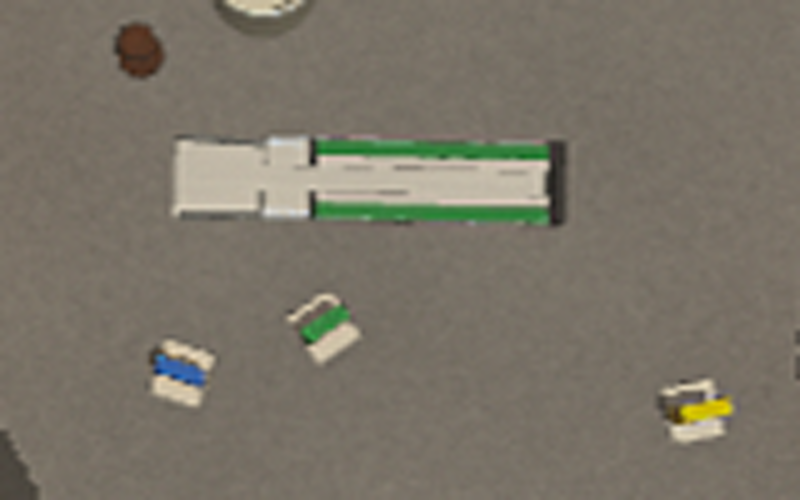

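```bash
python3 -c "
from h import *
to(.467,.045,.11,72)"
```

```text
t 18.23 tcp [0.4661 0.2298 0.1937] yaw 87.06 turn units 2.51 | shift units after turn [-2.925  0.966  1.395]
```

{"api": "arm_command", "payload": {"motion": [[0.6,[0,0,0],[0,0,0.85]],[0.6,[0,0,0],[0,0,0.85]],[0.6,[0,0,0],[0,0,0.8]],[0.6,[-0.4,0.13,0],[0,0,0]],[0.6,[-0.7,0.23,0],[0,0,0]],[0.6,[-0.7,0.23,0.3],[0,0,0]],[0.6,[-0.7,0.23,0.6],[0,0,0]],[0.6,[-0.42,0.14,0.5],[0,0,0]],[0.6,[0,0,0],[0,0,0]],[0.6,[0,0,0],[0,0,0]]]}}

```text
time: 19.48
ee_pos: [0.4672, 0.0455, 0.1103]
tcp_rot: [180.0, -0.0, 72.0]
wrist_force: [0.9, 1.3, -0.3]
opening: 0.051
```

```bash
python3 -c "
from h import *
to(.467,.045,.024,72)
cv2.imwrite('pics/w13.png',viewer.camera('wrist'))"
```

```text
t 19.48 tcp [0.4672 0.0455 0.1103] yaw 72.05 turn units 0.01 | shift units after turn [-1.000e-02 -1.000e-03  1.439e+00]
```

View pics/w13.png

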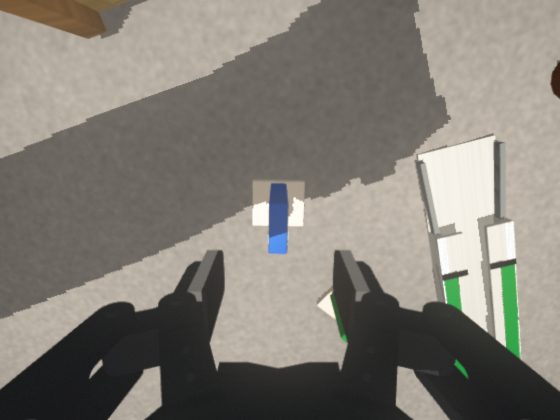

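{"api": "arm_command", "payload": {"motion": [[0.6,[0,0,0.4],[0,0,0]],[0.6,[0,0,0.5],[0,0,0]],[0.6,[0,0,0.35],[0,0,0]],[0.6,[0,0,0.17],[0,0,0]],[0.6,[0,0,0],[0,0,0]],[0,[0,0,0],[0,0,0]],[0,[0,0,0],[0,0,0]],[0,[0,0,0],[0,0,0]],[0,[0,0,0],[0,0,0]],[0,[0,0,-0.3],[0,0,0]],[0,[0,0,-0.4],[0,0,0]],[0,[0,0,0],[0,0,0]]]}}

```text
time: 21.02
ee_pos: [0.468, 0.0447, 0.0685]
tcp_rot: [179.8, -0.1, 72.0]
wrist_force: [-0.1, 0.5, -0.5]
opening: 0.0115
```

```bash
python3 -c "
from h import *
to(.6062,.0235,.06,86.9)
cv2.imwrite('pics/w14.png',viewer.camera('wrist'))"
```

```text
t 21.02 tcp [0.468  0.0447 0.0685] yaw 72.01 turn units -2.48 | shift units after turn [-0.228  2.32   0.142]
```

View pics/w14.png

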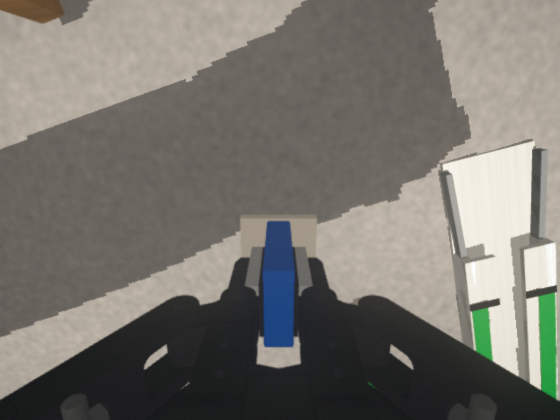

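{"api": "arm_command", "payload": {"motion": [[0,[0,0,0],[0,0,-0.8]],[0,[0,0,0],[0,0,-0.84]],[0,[0,0,0],[0,0,-0.84]],[0,[0,0,0],[0,0,0]],[0,[-0.03,0.3,0],[0,0,0]],[0,[-0.05,0.6,0],[0,0,0]],[0,[-0.06,0.6,0],[0,0,0]],[0,[-0.05,0.5,0],[0,0,0]],[0,[-0.04,0.32,0],[0,0,0]],[0,[0,0,0],[0,0,0]],[0,[0,0,0],[0,0,0]]]}}

```text
time: 22.45
ee_pos: [0.6041, 0.0234, 0.0657]
tcp_rot: [-179.9, 0.0, 86.8]
wrist_force: [0.0, 0.4, -1.6]
opening: 0.0111
```

```bash
python3 -c "
from h import *
to(.6064,.0235,.030,86.9)
cv2.imwrite('pics/w15.png',viewer.camera('wrist'))"
```

```text
t 22.45 tcp [0.6041 0.0234 0.0657] yaw 86.84 turn units -0.01 | shift units after turn [0.003 0.038 0.595]
```

View pics/w15.png

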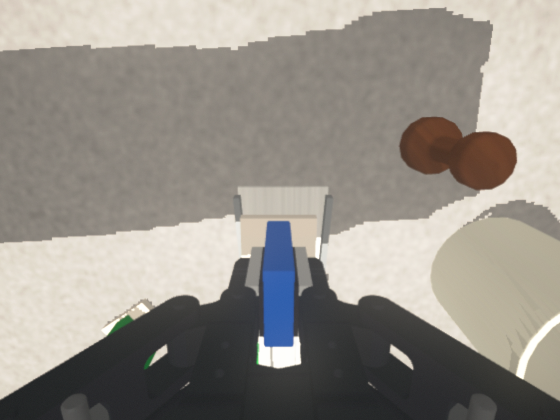

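{"api": "arm_command", "payload": {"motion": [[0,[0,0.04,0],[0,0,0]],[0,[0,0,0.3],[0,0,0]],[0,[0,0,0.2],[0,0,0]],[0,[0,0,0.08],[0,0,0]],[0,[0,0,0],[0,0,0]],[0,[0,0,0],[0,0,0]]]}}

```text
time: 23.25
ee_pos: [0.6076, 0.0232, 0.0318]
tcp_rot: [180.0, -0.0, 86.9]
wrist_force: [-0.6, -0.2, -0.0]
opening: 0.0113
```

```bash
python3 -c "
from h import *
to(.6064,.0235,.030,86.9)
cv2.imwrite('pics/w16.png',viewer.camera('wrist'))"
```

```text
t 23.25 tcp [0.6076 0.0232 0.0318] yaw 86.9 turn units -0.0 | shift units after turn [ 0.003 -0.02   0.03 ]
```

View pics/w16.png

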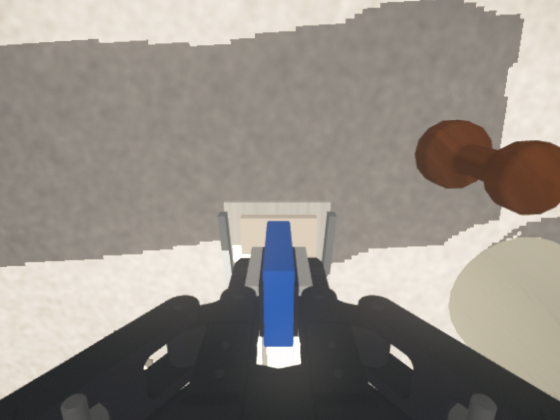

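{"api": "arm_command", "payload": {"motion": [[0,[0,-0.015,0.03],[0,0,0]],[0,[-0.1,0,0],[0,0,0]],[0,[-0.2,0,0],[0,0,0]],[0,[-0.2,0,0],[0,0,0]],[0,[-0.2,0,0],[0,0,0]],[0,[-0.2,0,0],[0,0,0]],[0,[-0.1,0,0],[0,0,0]],[0,[0,0,0],[0,0,0]]]}}

```text
time: 24.3
ee_pos: [0.6032, -0.0371, 0.0296]
tcp_rot: [-180.0, -0.0, 86.9]
wrist_force: [0.5, -0.0, -0.5]
opening: 0.0114
```

```bash
python3 -c "
from h import *
to(.6064,.0235,.030,86.9)
cv2.imwrite('pics/w17.png',viewer.camera('wrist'))"
```

```text
t 24.3 tcp [ 0.6032 -0.0371  0.0296] yaw 86.86 turn units -0.01 | shift units after turn [ 1.011 -0.002 -0.007]
```

View pics/w17.png

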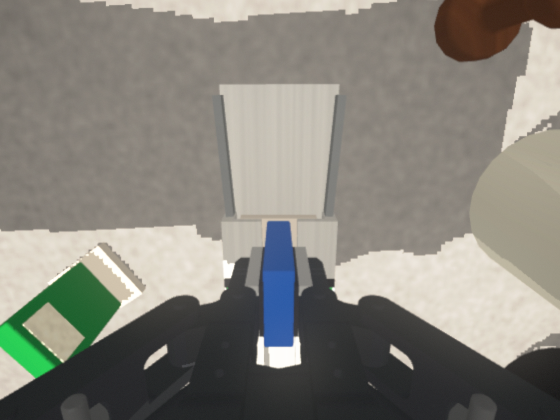

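{"api": "arm_command", "payload": {"motion": [[0,[-0.2,0,0],[0,0,0]],[0,[-0.4,0,0],[0,0,0]],[0,[-0.4,0,0],[0,0,0]],[0,[-0.4,0,0],[0,0,0]],[0,[-0.4,0,0],[0,0,0]],[0,[-0.4,0,0],[0,0,0]],[0,[-0.3,0,0],[0,0,0]],[0,[-0.1,0,0],[0,0,0]],[0,[0,0,0],[0,0,0]],[0,[0,0,0],[0,0,0]]]}}

```text
time: 25.6
ee_pos: [0.5949, -0.1918, 0.0296]
tcp_rot: [-180.0, -0.0, 86.9]
wrist_force: [0.0, -0.2, -1.3]
opening: 0.0115
```

```bash
python3 -c "
from h import *
to(.6064,.0235,.030,86.9)
cv2.imwrite('pics/w18.png',viewer.camera('wrist'))"
```

```text
t 25.6 tcp [ 0.5949 -0.1918  0.0296] yaw 86.93 turn units 0.01 | shift units after turn [ 3.593e+00 -2.000e-03 -7.000e-03]
```

View pics/w18.png

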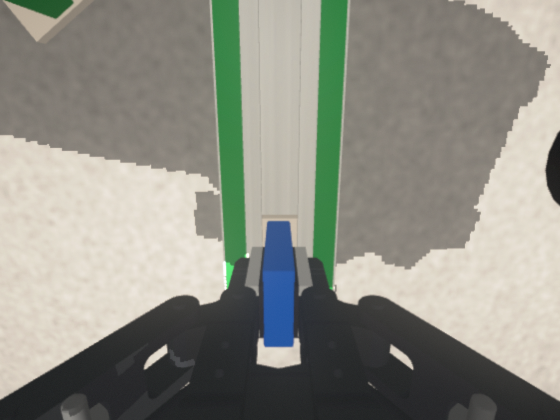

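{"api": "arm_command", "payload": {"motion": [[0.4,[0,0,0],[0,0,0]],[0.4,[0,0,0],[0,0,0]],[0.4,[0,0,0],[0,0,0]],[0.4,[0,0,-0.3],[0,0,0]],[0.4,[0,0,-0.6],[0,0,0]],[0.6,[0,0,-0.6],[0,0,0]],[0.6,[0,0,0],[0,0,0]],[0.6,[0,0,0],[0,0,0]]]}}

```text
time: 26.65
ee_pos: [0.5948, -0.1925, 0.12]
tcp_rot: [180.0, 0.0, 86.9]
wrist_force: [-0.7, 0.4, -0.1]
opening: 0.0511
```

```bash
python3 -c "
from h import *
c=viewer.calibration('top')
C=lambda L:[(230+(x+.5)/5-.5,180+(y+.5)/5-.5) for x,y in L]
p=unp(c,C([(303,333),(348,312)]),.06); d=p[0]-p[1]; print(p,p.mean(0),np.degrees(np.arctan2(d[1],d[0])))
q=unp(c,C([(327,293),(360,336),(320,364),(288,320)]),.006); print(q,q.mean(0))
cv2.imwrite('pics/w19.png',viewer.camera('wrist'))
t=viewer.camera('top'); crop(t,230,180,160,100,5,'pics/t19c.png')
m=p.mean(0)
to(m[0]+.003,m[1]+.002,.11,113)"
```

```text
[[ 0.48774759 -0.04261699  0.06      ]
 [ 0.50143673 -0.07435524  0.06      ]] [ 0.49459216 -0.05848611  0.06      ] 113.33120068396998
[[ 0.51866853 -0.06203929  0.006     ]
 [ 0.48715066 -0.08468663  0.006     ]
 [ 0.46795753 -0.0553858   0.006     ]
 [ 0.50009061 -0.03344836  0.006     ]] [ 0.49346683 -0.05889002  0.006     ]
t 26.75 tcp [ 0.5943 -0.1923  0.1188] yaw 86.89 turn units -4.35 | shift units after turn [ 2.714 -0.6    0.146]
```

View pics/w19.png

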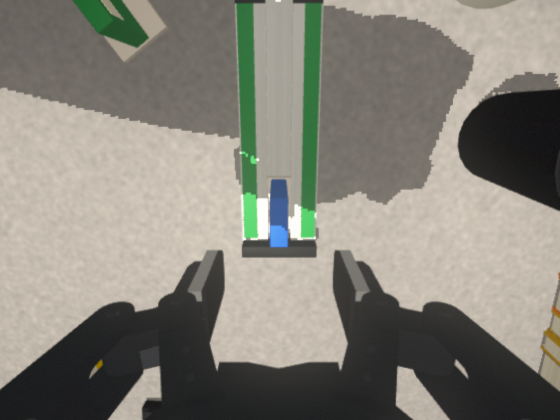

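View pics/t19c.png

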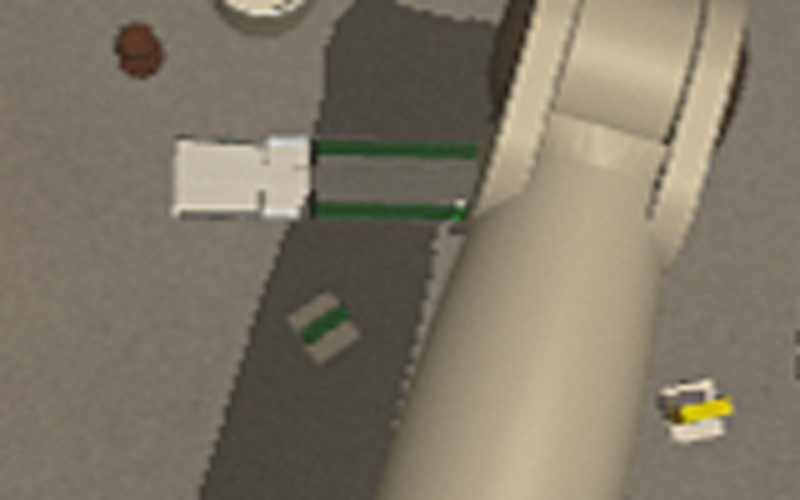

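{"api": "arm_command", "payload": {"motion": [[0.6,[0,0,0],[0,0,-0.9]],[0.6,[0,0,0],[0,0,-0.9]],[0.6,[0,0,0],[0,0,-0.9]],[0.6,[0,0,0],[0,0,-0.9]],[0.6,[0,0,0],[0,0,-0.9]],[0.6,[0,0,0],[0,0,-1.0]],[0.6,[0,0,0],[0,0,0]],[0.6,[0,0,0],[0,0,0]]]}}

```text
time: 27.75
ee_pos: [0.5946, -0.1923, 0.119]
tcp_rot: [-180.0, -0.0, 119.8]
wrist_force: [-0.1, -1.2, -0.5]
opening: 0.0512
```

```bash
python3 -c "
from h import *
to(.4975,-.057,.11,120)"
```

```text
t 27.75 tcp [ 0.5946 -0.1923  0.119 ] yaw 119.77 turn units -0.04 | shift units after turn [ 2.762 -0.273  0.151]
```

{"api": "arm_command", "payload": {"motion": [[0.6,[0.4,-0.04,0],[0,0,0]],[0.6,[0.7,-0.07,0],[0,0,0]],[0.6,[0.7,-0.07,0.05],[0,0,0]],[0.6,[0.6,-0.06,0.1],[0,0,0]],[0.6,[0.36,-0.03,0],[0,0,0]],[0.6,[0,0,0],[0,0,0]],[0.6,[0,0,0],[0,0,0]]]}}

```text
time: 28.62
ee_pos: [0.4989, -0.0574, 0.1109]
tcp_rot: [180.0, 0.0, 119.9]
wrist_force: [0.7, 0.2, -0.0]
opening: 0.051
```

```bash
python3 -c "
from h import *
import pickle
to(.4975,-.057,.024,120)
c=viewer.calibration('wrist');w=viewer.camera('wrist');pickle.dump(c,open('w20.pkl','wb'))
cv2.imwrite('pics/w20.png',w);crop(w,220,140,120,120,5,'pics/w20c.png')"
```

```text
t 28.62 tcp [ 0.4989 -0.0574  0.1109] yaw 119.87 turn units -0.02 | shift units after turn [ 0.017 -0.017  1.448]
```

View pics/w20.png

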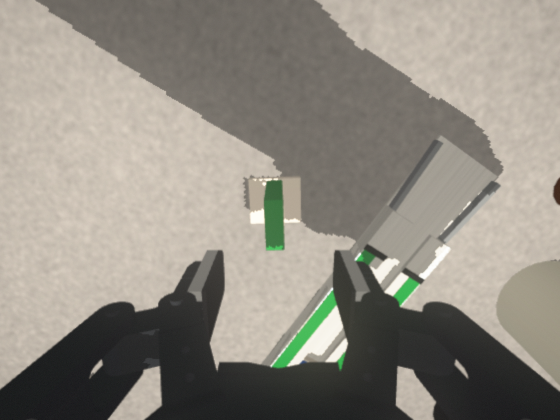

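View pics/w20c.png

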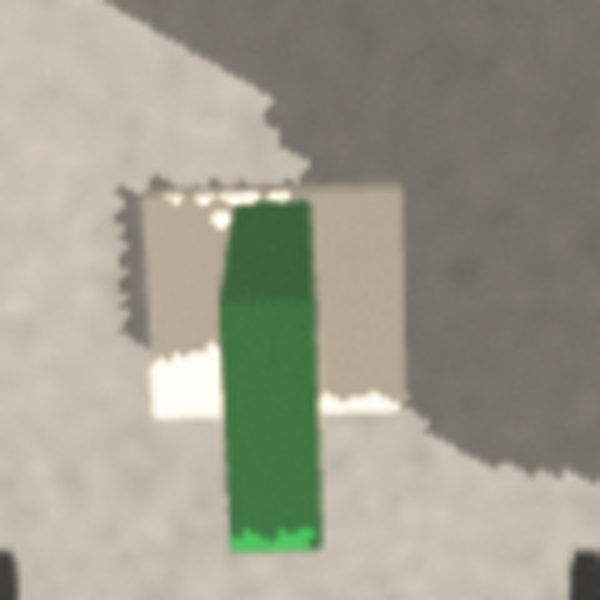

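{"api": "arm_command", "payload": {"motion": [[0.6,[0.02,-0.04,0.4],[0,0,-0.2]],[0.6,[0,0,0.5],[0,0,0]],[0.6,[0,0,0.35],[0,0,0]],[0.6,[0,0,0.17],[0,0,0]],[0.6,[0,0,0],[0,0,0]],[0,[0,0,0],[0,0,0]],[0,[0,0,0],[0,0,0]],[0,[0,0,0],[0,0,0]],[0,[0,0,0],[0,0,0]],[0,[0,0,-0.3],[0,0,0]],[0,[0,0,-0.4],[0,0,0]],[0,[0,0,0],[0,0,0]]]}}

```text
time: 30.18
ee_pos: [0.4967, -0.0572, 0.0697]
tcp_rot: [179.8, 0.1, 121.1]
wrist_force: [-0.1, 0.2, -1.3]
opening: 0.0117
```

```bash
python3 -c "
from h import *
to(.6066,.0235,.066,86.9)
cv2.imwrite('pics/w21.png',viewer.camera('wrist'))"
```

```text
t 30.18 tcp [ 0.4967 -0.0572  0.0697] yaw 121.1 turn units 5.7 | shift units after turn [1.442 1.757 0.062]
```

View pics/w21.png

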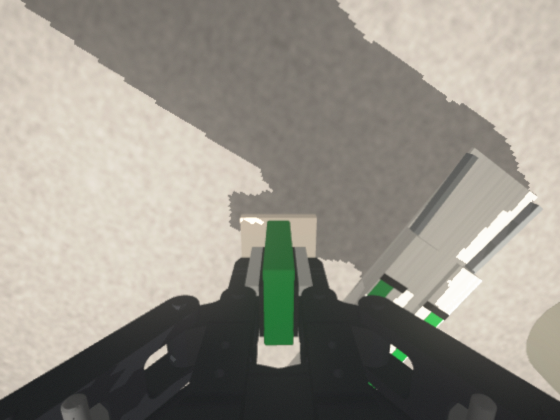

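{"api": "arm_command", "payload": {"motion": [[0,[0,0,0],[0,0,0.95]],[0,[0,0,0],[0,0,0.95]],[0,[0,0,0],[0,0,0.95]],[0,[0,0,0],[0,0,0.95]],[0,[0,0,0],[0,0,0.95]],[0,[0,0,0],[0,0,0.95]],[0,[0.24,0.3,0],[0,0,0]],[0,[0.4,0.5,0],[0,0,0]],[0,[0.4,0.48,0],[0,0,0]],[0,[0.4,0.48,0],[0,0,0]],[0,[0,0,0],[0,0,0]],[0,[0,0,0],[0,0,0]]]}}

```text
time: 31.72
ee_pos: [0.6048, 0.0234, 0.0663]
tcp_rot: [-179.9, 0.0, 86.9]
wrist_force: [-1.7, 0.2, -1.6]
opening: 0.0116
```

```bash
python3 -c "
from h import *
to(.6066,.0235,.030,86.9)
cv2.imwrite('pics/w22.png',viewer.camera('wrist'))"
```

```text
t 31.73 tcp [0.6048 0.0234 0.0663] yaw 86.91 turn units 0.0 | shift units after turn [0.004 0.03  0.605]
```

View pics/w22.png

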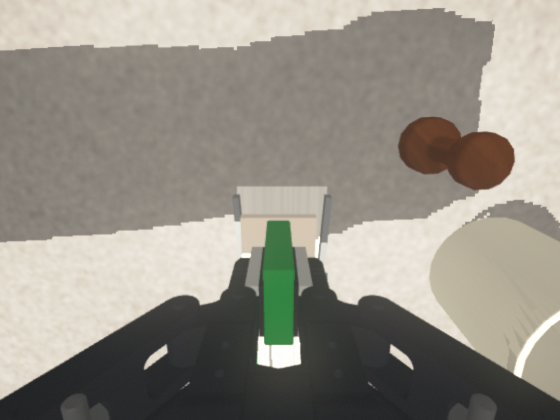

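Same procedure as blue: shift y 0.025, lower 0.6, slide into the mouth.

{"api": "arm_command", "payload": {"motion": [[0,[0,0.02,0],[0,0,0]],[0,[0,0,0.3],[0,0,0]],[0,[0,0,0.2],[0,0,0]],[0,[0,0,0.09],[0,0,0]],[0,[0,0,0],[0,0,0]],[0,[0,0,0],[0,0,0]]]}}

```text
time: 32.52
ee_pos: [0.6071, 0.0234, 0.0324]
tcp_rot: [180.0, -0.0, 86.9]
wrist_force: [0.1, 1.0, -1.0]
opening: 0.0113
```

```bash
python3 -c "
from h import *
to(.6067,.0235,.0297,86.9)
cv2.imwrite('pics/w23.png',viewer.camera('wrist'))"
```

```text
t 32.52 tcp [0.6071 0.0234 0.0324] yaw 86.9 turn units -0.0 | shift units after turn [ 0.001 -0.007  0.044]
```

View pics/w23.png

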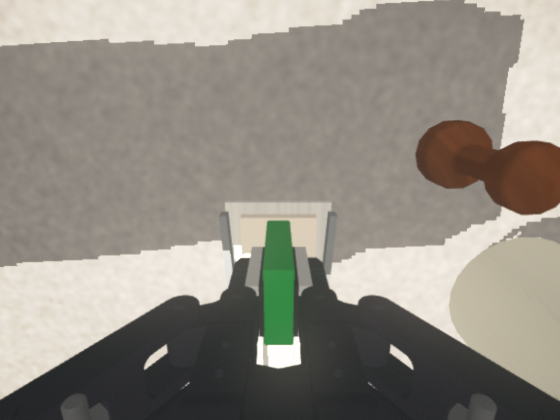

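{"api": "arm_command", "payload": {"motion": [[0,[0,0,0.035],[0,0,0]],[0,[-0.1,0,0],[0,0,0]],[0,[-0.2,0,0],[0,0,0]],[0,[-0.2,0,0],[0,0,0]],[0,[-0.2,0,0],[0,0,0]],[0,[-0.2,0,0],[0,0,0]],[0,[-0.1,0,0],[0,0,0]],[0,[0,0,0],[0,0,0]]]}}

```text
time: 33.58
ee_pos: [0.6035, -0.037, 0.0299]
tcp_rot: [-180.0, -0.0, 86.9]
wrist_force: [-0.7, 0.3, -0.9]
opening: 0.0112
```

```bash
python3 -c "
from h import *
to(.5977,-.142,.0297,86.9)
cv2.imwrite('pics/w24.png',viewer.camera('wrist'))"
```

```text
t 33.58 tcp [ 0.6035 -0.037   0.0299] yaw 86.86 turn units -0.01 | shift units after turn [-1.753 -0.002  0.003]
```

View pics/w24.png

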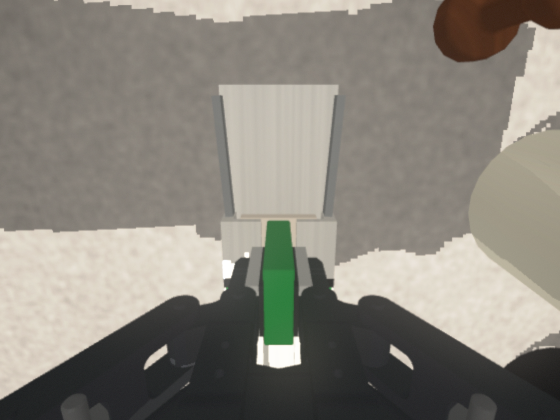

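{"api": "arm_command", "payload": {"motion": [[0,[-0.2,0,0],[0,0,0]],[0,[-0.4,0,0],[0,0,0]],[0,[-0.4,0,0],[0,0,0]],[0,[-0.4,0,0],[0,0,0]],[0,[-0.25,0,0],[0,0,0]],[0,[-0.1,0,0],[0,0,0]],[0,[0,0,0],[0,0,0]],[0,[0,0,0],[0,0,0]],[0.4,[0,0,0],[0,0,0]],[0.4,[0,0,0],[0,0,0]],[0.4,[0,0,0],[0,0,0]]]}}

```text
time: 35.0
ee_pos: [0.598, -0.1412, 0.03]
tcp_rot: [180.0, 0.0, 86.9]
wrist_force: [0.2, -0.3, 0.7]
opening: 0.0341
```

{"api": "arm_command", "payload": {"motion": [[0.4,[0,0,-0.3],[0,0,0]],[0.4,[0,0,-0.6],[0,0,0]],[0.6,[0,0,-0.6],[0,0,0]],[0.6,[0,0,0],[0,0,0]],[0.6,[0,0,0],[0,0,0]]]}}

```text
time: 35.62
ee_pos: [0.5979, -0.1414, 0.1203]
tcp_rot: [180.0, 0.0, 86.9]
wrist_force: [0.4, 0.1, 0.5]
opening: 0.0514
```

```bash
python3 -c "
from h import *
cv2.imwrite('pics/w25.png',viewer.camera('wrist'))
t=viewer.camera('top'); crop(t,230,180,160,100,5,'pics/t25c.png')
c=viewer.calibration('top')
C=lambda L:[(230+(x+.5)/5-.5,180+(y+.5)/5-.5) for x,y in L]
p=unp(c,C([(682,411),(730,405)]),.06); d=p[0]-p[1]; print(p.mean(0),np.degrees(np.arctan2(d[1],d[0])))
m=p.mean(0)
to(m[0]+.003,m[1]+.002,.11,98)"
```

```text
[ 0.42768512 -0.32027763  0.06      ] 95.33682036785297
t 35.73 tcp [ 0.5974 -0.1413  0.1191] yaw 86.9 turn units -1.85 | shift units after turn [-2.535 -3.163  0.152]
```

View pics/w25.png

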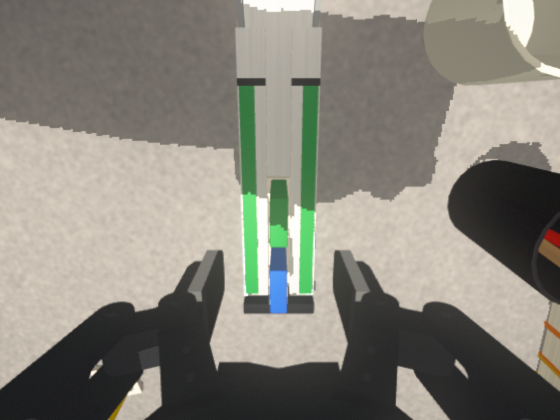

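View pics/t25c.png

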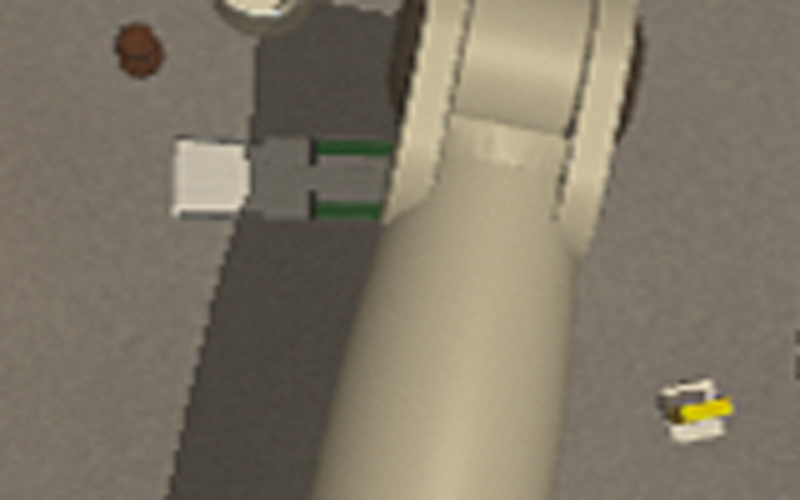

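{"api": "arm_command", "payload": {"motion": [[0.6,[0,0,-0.3],[0,0,-0.85]],[0.6,[0,0,0],[0,0,-0.85]],[0.6,[0,0,0],[0,0,0]],[0.6,[-0.3,-0.3,0],[0,0,0]],[0.6,[-0.5,-0.6,0],[0,0,0]],[0.6,[-0.5,-0.65,0],[0,0,0]],[0.6,[-0.5,-0.65,0.1],[0,0,0]],[0.6,[-0.45,-0.6,0.2],[0,0,0]],[0.6,[-0.35,-0.4,0.15],[0,0,0]],[0.6,[0,0,0],[0,0,0]],[0.6,[0,0,0],[0,0,0]]]}}

```text
time: 37.1
ee_pos: [0.4267, -0.3196, 0.1107]
tcp_rot: [-180.0, -0.0, 97.0]
wrist_force: [-0.3, -0.1, -0.1]
opening: 0.0513
```

```bash
python3 -c "
from h import *
to(.4307,-.3183,.11,97)
w=viewer.camera('wrist')
cv2.imwrite('pics/w26.png',w)"
```

```text
t 37.1 tcp [ 0.4267 -0.3196  0.1107] yaw 97.02 turn units 0.0 | shift units after turn [0.013 0.068 0.011]
```

View pics/w26.png

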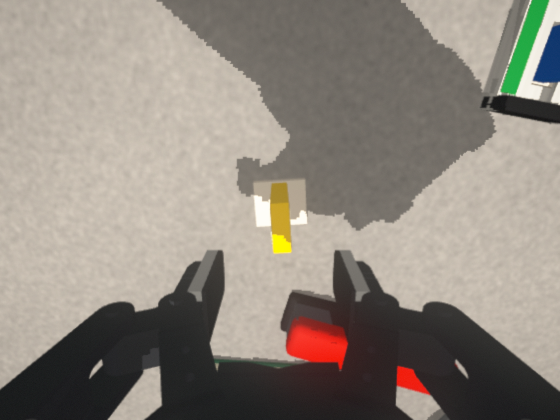

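```bash
python3 -c "
from h import *
c=viewer.calibration('wrist')
p=unp(c,[(285,320),(292,292),(335,302),(287,355)],.04);print(p)
o=bot.get_obs()['ee_pos']; a=np.radians(97)
d=(p-o)[:,:2]; print(d@[np.cos(a),np.sin(a)], d@[np.sin(a),-np.cos(a)])
p=unp(c,[(253,181),(305,179),(308,222),(257,227)],.006);d=(p-o)[:,:2]; print(np.c_[d@[np.cos(a),np.sin(a)], d@[np.sin(a),-np.cos(a)]])
"
```

```text
[[ 0.443389   -0.40099108  0.04      ]
 [ 0.44535911 -0.37626214  0.04      ]
 [ 0.47832489 -0.3807867   0.04      ]
 [ 0.449174   -0.43305503  0.04      ]]
[-0.08297031 -0.05866579 -0.06717414 -0.11550028] [0.00621436 0.01118348 0.04335213 0.00804861]
[[ 0.01711909 -0.01842541]
 [ 0.01875005  0.02144886]
 [-0.01635454  0.02473505]
 [-0.02067592 -0.01600216]]
```

{"api": "arm_command", "payload": {"motion": [[0.6,[0,0.045,0.3],[0,0,-0.6]],[0.6,[0,0,0.5],[0,0,0]],[0.6,[0,0,0.4],[0,0,0]],[0.6,[0,0,0.2],[0,0,0]],[0.6,[0,0,0],[0,0,0]],[0.6,[0,0,0],[0,0,0]]]}}

```text
time: 37.9
ee_pos: [0.43, -0.3197, 0.028]
tcp_rot: [179.9, 0.1, 100.7]
wrist_force: [0.2, 0.3, -0.0]
opening: 0.0512
```

```bash
python3 -c "
from h import *
to(.4307,-.3183,.026,97)
w=viewer.camera('wrist')
cv2.imwrite('pics/w27.png',w)"
```

```text
t 37.9 tcp [ 0.43   -0.3197  0.028 ] yaw 100.71 turn units 0.62 | shift units after turn [0.022 0.015 0.033]
```

View pics/w27.png

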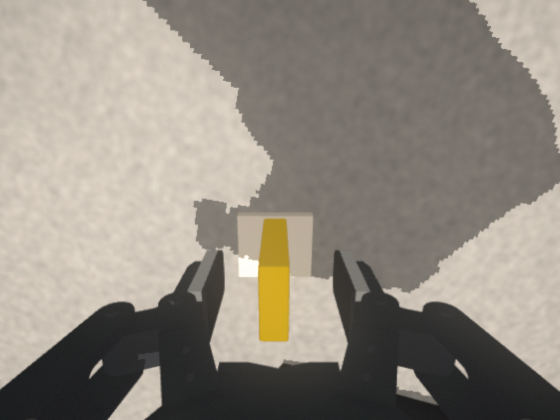

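Well aligned. Close, lift.

{"api": "arm_command", "payload": {"motion": [[0.6,[0,-0.03,0.03],[0,0,0]],[0,[0,0,0],[0,0,0]],[0,[0,0,0],[0,0,0]],[0,[0,0,0],[0,0,0]],[0,[0,0,0],[0,0,0]],[0,[0,0,-0.3],[0,0,0]],[0,[0,0,-0.5],[0,0,0]],[0,[0,0,-0.5],[0,0,0]],[0,[0,0,0],[0,0,0.75]],[0,[0,0,0],[0,0,0.75]],[0,[0,0,0],[0,0,0.8]],[0,[0,0,0],[0,0,0]]]}}

```text
time: 39.45
ee_pos: [0.4277, -0.32, 0.1041]
tcp_rot: [180.0, 0.0, 86.9]
wrist_force: [0.2, 0.9, -1.1]
opening: 0.0115
```

```bash
python3 -c "
from h import *
to(.6066,.0235,.1,86.9)
w=viewer.camera('wrist')
cv2.imwrite('pics/w28.png',w)"
```

```text
t 39.45 tcp [ 0.4277 -0.32    0.1041] yaw 86.93 turn units 0.01 | shift units after turn [5.878 2.667 0.069]
```

View pics/w28.png

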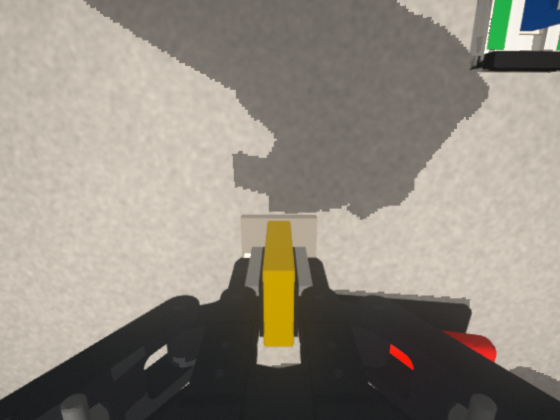

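{"api": "arm_command", "payload": {"motion": [[0,[0.4,0.1,0],[0,0,0]],[0,[0.7,0.3,0],[0,0,0]],[0,[0.7,0.3,0],[0,0,0]],[0,[0.7,0.3,0],[0,0,0]],[0,[0.7,0.35,0],[0,0,0]],[0,[0.7,0.35,0],[0,0,0]],[0,[0.7,0.35,0],[0,0,0]],[0,[0.7,0.35,0.2],[0,0,0]],[0,[0.4,0.2,0.3],[0,0,0]],[0,[0.18,0.07,0.1],[0,0,0]],[0,[0,0,0],[0,0,0]],[0,[0,0,0],[0,0,0]]]}}

```text
time: 41.0
ee_pos: [0.6066, 0.0228, 0.068]
tcp_rot: [180.0, 0.0, 86.9]
wrist_force: [0.1, 0.1, -1.0]
opening: 0.0117
```

```bash
python3 -c "
from h import *
to(.6066,.0235,.030,86.9)
w=viewer.camera('wrist')
cv2.imwrite('pics/w29.png',w)"
```

```text
t 41.0 tcp [0.6066 0.0228 0.068 ] yaw 86.87 turn units -0.01 | shift units after turn [ 0.012 -0.     0.633]
```

View pics/w29.png

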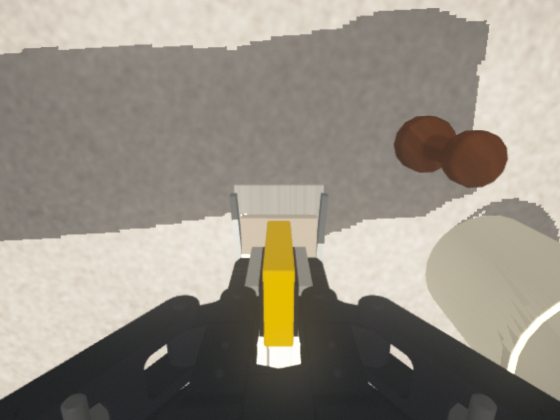

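{"api": "arm_command", "payload": {"motion": [[0,[0,0,0.3],[0,0,0]],[0,[0,0,0.2],[0,0,0]],[0,[0,0,0.1],[0,0,0]],[0,[0,0,0],[0,0,0]],[0,[0,0,0],[0,0,0]]]}}

```text
time: 41.68
ee_pos: [0.6069, 0.0238, 0.0314]
tcp_rot: [180.0, -0.0, 86.9]
wrist_force: [-0.1, -0.1, -0.5]
opening: 0.0116
```

```bash
python3 -c "
from h import *
to(.6066,.0235,.030,86.9)
w=viewer.camera('wrist')
cv2.imwrite('pics/w30.png',w)"
```

```text
t 41.67 tcp [0.6069 0.0238 0.0314] yaw 86.9 turn units 0.0 | shift units after turn [-0.005 -0.004  0.024]
```

View pics/w30.png

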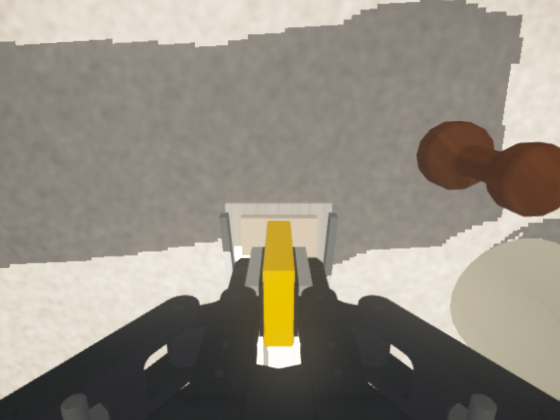

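{"api": "arm_command", "payload": {"motion": [[0,[0,0,0.02],[0,0,0]],[0,[-0.1,0,0],[0,0,0]],[0,[-0.2,0,0],[0,0,0]],[0,[-0.2,0,0],[0,0,0]],[0,[-0.2,0,0],[0,0,0]],[0,[-0.2,0,0],[0,0,0]],[0,[-0.1,0,0],[0,0,0]],[0,[0,0,0],[0,0,0]]]}}

```text
time: 42.72
ee_pos: [0.6034, -0.0367, 0.0299]
tcp_rot: [180.0, -0.0, 86.9]
wrist_force: [0.7, -0.2, -0.5]
opening: 0.0113
```

```bash
python3 -c "
from h import *
to(.5977,-.092,.0297,86.9)
cv2.imwrite('pics/w31.png',viewer.camera('wrist'))"
```

```text
t 42.73 tcp [ 0.6034 -0.0367  0.0299] yaw 86.85 turn units -0.01 | shift units after turn [-0.926 -0.045  0.003]
```

View pics/w31.png

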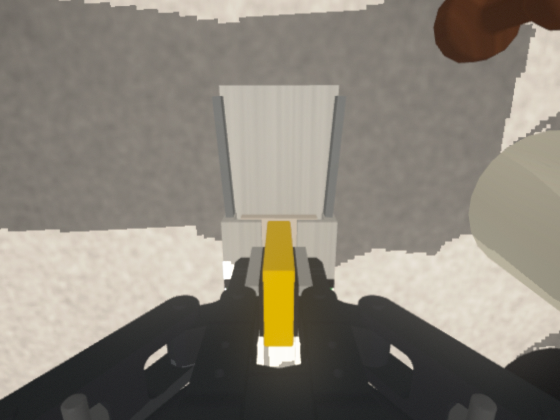

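{"api": "arm_command", "payload": {"motion": [[0,[-0.2,0,0],[0,0,0]],[0,[-0.3,0,0],[0,0,0]],[0,[-0.3,0,0],[0,0,0]],[0,[-0.13,0,0],[0,0,0]],[0,[0,0,0],[0,0,0]],[0,[0,0,0],[0,0,0]],[0.4,[0,0,0],[0,0,0]],[0.4,[0,0,0],[0,0,0]],[0.4,[0,0,0],[0,0,0]]]}}

```text
time: 43.9
ee_pos: [0.6004, -0.0917, 0.03]
tcp_rot: [180.0, 0.0, 86.9]
wrist_force: [0.2, -0.1, 0.2]
opening: 0.0338
```

{"api": "arm_command", "payload": {"motion": [[0.4,[0,0,-0.3],[0,0,0]],[0.4,[0,0,-0.7],[0,0,0]],[0.4,[0,0,-0.8],[0,0,0]],[0.4,[0,0,-0.8],[0,0,0]],[0.4,[0,0,0],[0,0,0]],[0.4,[0,0,0],[0,0,0]]]}}

```text
time: 44.65
ee_pos: [0.6004, -0.0919, 0.1863]
tcp_rot: [180.0, 0.0, 86.9]
wrist_force: [0.4, -0.4, -0.2]
opening: 0.0344
```

```bash
python3 -c "
from h import *
import pickle
to(.28,.297,.25,86.9)
c=viewer.calibration('wrist');w=viewer.camera('wrist');cv2.imwrite('pics/w32.png',w);pickle.dump(c,open('w32.pkl','wb'))
s=viewer.camera('scene');cv2.imwrite('pics/s32.png',s)"
```

```text
t 44.65 tcp [ 0.6004 -0.0919  0.1863] yaw 86.9 turn units -0.0 | shift units after turn [ 6.183 -5.682 -1.062]
```

View pics/w32.png

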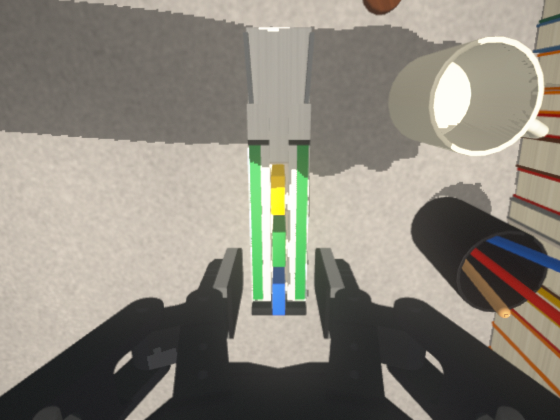

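View pics/s32.png

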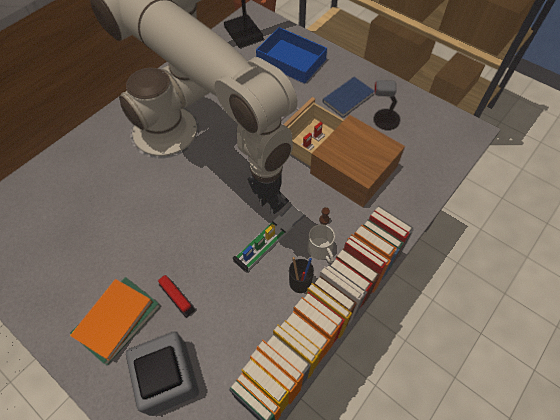

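{"api": "arm_command", "payload": {"motion": [[0.4,[0,0,-0.5],[0,0,-0.9]],[0.2,[0,0,0],[0,0,-1]],[0,[0,0,0],[0,0,-1]],[0,[0,0,0],[0,0,-1]],[0,[0,0,0],[0,0,-1]],[0,[0,0,0],[0,0,-1]],[0,[0,0,0],[0,0,-1]],[0,[0,0,0],[0,0,-1]],[0,[0,0,0],[0,0,-1]],[0,[0,0,0],[0,0,-1]],[0,[0,0,0],[0,0,-1]],[0,[0,0,0],[0,0,-1]]]}}

```text
time: 46.25
ee_pos: [0.5999, -0.0918, 0.2145]
tcp_rot: [-180.0, -0.1, 158.5]
wrist_force: [-0.2, -0.5, -0.5]
opening: -0.0004
```

{"api": "arm_command", "payload": {"motion": [[0,[0,0,0],[0,0,-1]],[0,[0,0,0],[0,0,-1]],[0,[0,0,0],[0,0,-1]],[0,[0,0,0],[0,0,-0.6]],[0,[0,0,0],[0,0,0]]]}}

```text
time: 46.88
ee_pos: [0.6, -0.0918, 0.2148]
tcp_rot: [180.0, -0.1, 179.9]
wrist_force: [0.6, -0.1, 0.3]
opening: -0.0003
```

```bash
python3 -c "
from h import *
to(.29,.297,.20,180)"
```

```text
t 46.88 tcp [ 0.6    -0.0918  0.2148] yaw 179.87 turn units -0.02 | shift units after turn [5.166 6.48  0.246]
```

{"api": "arm_command", "payload": {"motion": [[0,[0.3,0.3,0],[0,0,0]],[0,[0.5,0.6,0],[0,0,0]],[0,[0.55,0.68,0],[0,0,0]],[0,[0.55,0.7,0],[0,0,0]],[0,[0.55,0.7,0],[0,0,0]],[0,[0.55,0.7,0],[0,0,0]],[0,[0.55,0.7,0],[0,0,0]],[0,[0.55,0.7,0],[0,0,0]],[0,[0.5,0.6,0],[0,0,0]],[0,[0.35,0.5,0.1],[0,0,0]],[0,[0.22,0.3,0.1],[0,0,0]],[0,[0,0,0],[0,0,0]]]}}

```text
time: 48.38
ee_pos: [0.2898, 0.2979, 0.203]
tcp_rot: [-179.9, -0.1, 180.0]
wrist_force: [0.6, -0.4, -0.5]
opening: -0.0001
```

{"api": "arm_command", "payload": {"motion": [[0,[0,0,0],[0,0,0]]]}}

```text
time: 48.5
ee_pos: [0.291, 0.297, 0.2038]
tcp_rot: [-180.0, -0.0, 179.9]
wrist_force: [0.1, -0.7, -0.1]
opening: -0.0002
```

```bash
python3 -c "
from h import *
import pickle
to(.295,.297,.058,180)
w=viewer.camera('wrist');cv2.imwrite('pics/w33.png',w)"
```

```text
t 48.5 tcp [0.291  0.297  0.2038] yaw 179.86 turn units -0.02 | shift units after turn [-0.066 -0.     2.43 ]
```

View pics/w33.png

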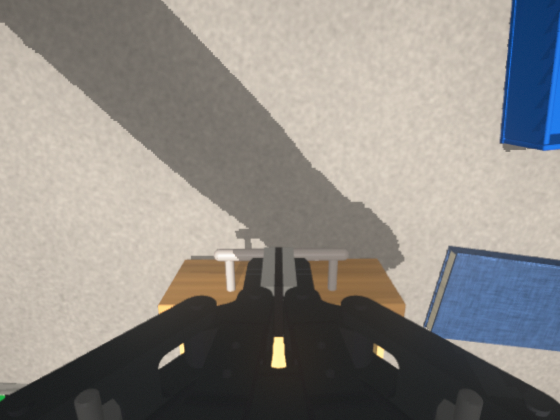

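```bash
python3 -c "
from h import *
c=viewer.calibration('wrist'); print(c['T'][:3,3]); print(unp(c,[(220,250),(345,250),(220,261)],.08)); print(proj(c,[[.291,.297,.2038]]))"
```

```text
[0.21681106 0.29833982 0.34653211]
[[0.34308767 0.24666203 0.08      ]
 [0.34339291 0.35707265 0.08      ]
 [0.3538504  0.24606889 0.08      ]]
[[275.7463803  262.39592714]]
```

{"api": "arm_command", "payload": {"motion": [[0,[-0.05,0.06,0.4],[0,0,0]],[0,[0,0,0.6],[0,0,0]],[0,[0,0,0.6],[0,0,0]],[0,[0,0,0.5],[0,0,0]],[0,[0,0,0.26],[0,0,0]],[0,[0,0,0],[0,0,0]],[0,[0,0,0],[0,0,0]]]}}

```text
time: 49.42
ee_pos: [0.2945, 0.3014, 0.0636]
tcp_rot: [179.9, 0.1, 179.9]
wrist_force: [-0.1, 0.2, -0.3]
opening: -0.0002
```

{"api": "arm_command", "payload": {"motion": [[0,[-0.2,0,0],[0,0,0]],[0,[-0.2,0,0],[0,0,0]],[0,[-0.2,0,0],[0,0,0]],[0,[-0.2,0,0],[0,0,0]],[0,[-0.2,0,0],[0,0,0]],[0,[0,0,0],[0,0,0]]]}}

```text
time: 50.18
ee_pos: [0.3547, 0.3008, 0.0621]
tcp_rot: [-180.0, 0.0, 179.8]
wrist_force: [-0.8, -0.5, -0.3]
opening: -0.0002
```

```bash
python3 -c "
from h import *
to(.48,.297,.058,180)
w=viewer.camera('wrist');cv2.imwrite('pics/w34.png',w)
crop(viewer.camera('scene'),200,60,220,150,3,'pics/s34.png')"
```

```text
t 50.17 tcp [0.3547 0.3008 0.0621] yaw 179.85 turn units -0.03 | shift units after turn [-2.089 -0.063  0.068]
```

View pics/w34.png

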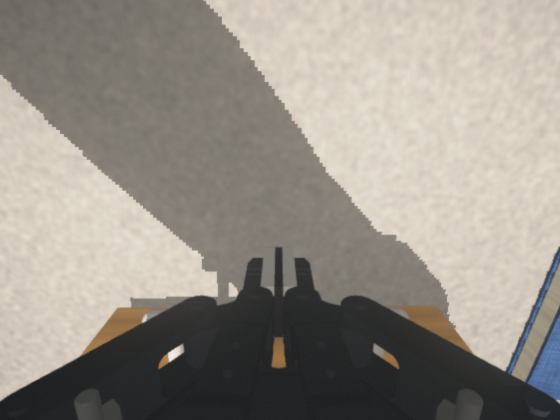

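View pics/s34.png

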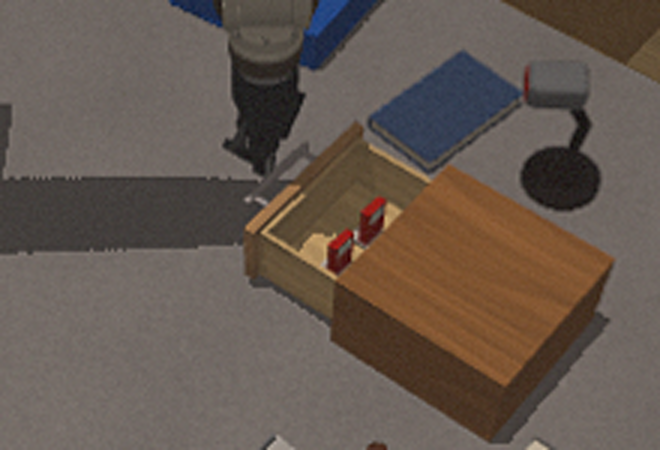

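{"api": "arm_command", "payload": {"motion": [[0,[-0.2,0,0],[0,0,0]],[0,[-0.2,0,0],[0,0,0]],[0,[-0.2,0,0],[0,0,0]],[0,[-0.2,0,0],[0,0,0]],[0,[-0.2,0,0],[0,0,0]],[0,[-0.2,0,0],[0,0,0]],[0,[-0.2,0,0],[0,0,0]],[0,[-0.2,0,0],[0,0,0]],[0,[-0.2,0,0],[0,0,0]],[0,[0,0,0],[0,0,0]]]}}

```text
time: 51.52
ee_pos: [0.4628, 0.3005, 0.0622]
tcp_rot: [-180.0, 0.0, 179.9]
wrist_force: [-0.3, 0.4, -0.8]
opening: 0.0002
```

{"api": "arm_command", "payload": {"motion": [[0,[-0.1,0,0],[0,0,0]],[0,[-0.05,0,0],[0,0,0]],[0,[0,0,0],[0,0,0]]]}}

```text
time: 51.9
ee_pos: [0.471, 0.3007, 0.0623]
tcp_rot: [180.0, 0.0, 179.9]
wrist_force: [-0.3, 0.5, -0.3]
opening: -0.0001
```

```bash
python3 -c "
from h import *
to(.48,.297,.058,180)
crop(viewer.camera('scene'),200,60,220,150,3,'pics/s35.png')"
```

```text
t 51.9 tcp [0.471  0.3007 0.0623] yaw 179.89 turn units -0.02 | shift units after turn [-0.149 -0.062  0.072]
```

View pics/s35.png

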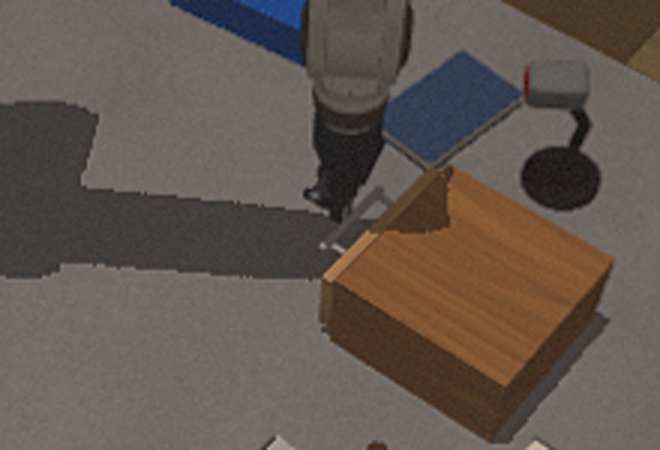

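Nearly shut; continue in small steps watching force.

{"api": "arm_command", "payload": {"motion": [[0,[-0.08,0,0],[0,0,0]],[0,[-0.05,0,0],[0,0,0]],[0,[0,0,0],[0,0,0]]]}}

```text
time: 52.32
ee_pos: [0.4778, 0.3008, 0.0623]
tcp_rot: [180.0, -0.1, 179.9]
wrist_force: [-7.6, -0.7, 3.6]
opening: -0.0001
```

{"api": "arm_command", "payload": {"motion": [[0,[-0.05,0,0],[0,0,0]],[0,[0,0,0],[0,0,0]]]}}

```text
time: 52.58
ee_pos: [0.478, 0.3007, 0.0622]
tcp_rot: [180.0, -0.4, 180.0]
wrist_force: [-21.9, -0.8, 11.5]
opening: -0.0001
```

{"api": "arm_command", "payload": {"motion": [[0,[-0.05,0,0],[0,0,0]],[0,[0,0,0],[0,0,0]]]}}

```text
time: 52.82
ee_pos: [0.4782, 0.3007, 0.0621]
tcp_rot: [-180.0, -0.8, -180.0]
wrist_force: [-37.6, 0.5, 18.6]
opening: -0.0002
```

Firm stop reached: the drawer is shut. Back off and rise.

{"api": "arm_command", "payload": {"motion": [[0,[0.2,0,0],[0,0,0]],[0,[0.3,0,0],[0,0,0]],[0,[0.4,0,0],[0,0,0]],[0,[0.4,0,-0.3],[0,0,0]],[0,[0,0,-0.6],[0,0,0]],[0,[0,0,-0.8],[0,0,0]],[0,[0,0,-0.8],[0,0,0]],[0,[0.3,0,-0.5],[0,0,0]],[0,[0,0,0],[0,0,0]],[0,[0,0,0],[0,0,0]]]}}

```text
time: 54.08
ee_pos: [0.3889, 0.3009, 0.2415]
tcp_rot: [-180.0, 0.0, 179.9]
wrist_force: [0.5, -0.3, -0.1]
opening: -0.0
```

```bash
python3 -c "
from h import *
t=viewer.camera('top');cv2.imwrite('pics/t36.png',t);crop(t,230,180,160,100,5,'pics/t36c.png')
s=viewer.camera('scene');crop(s,220,80,200,200,3,'pics/s36.png')
c=viewer.calibration('top')
print(bot.get_obs()['time'])"
```

```text
54.175
```

View pics/t36.png

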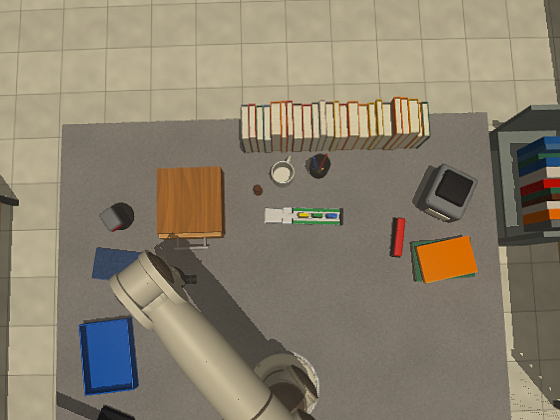

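View pics/t36c.png

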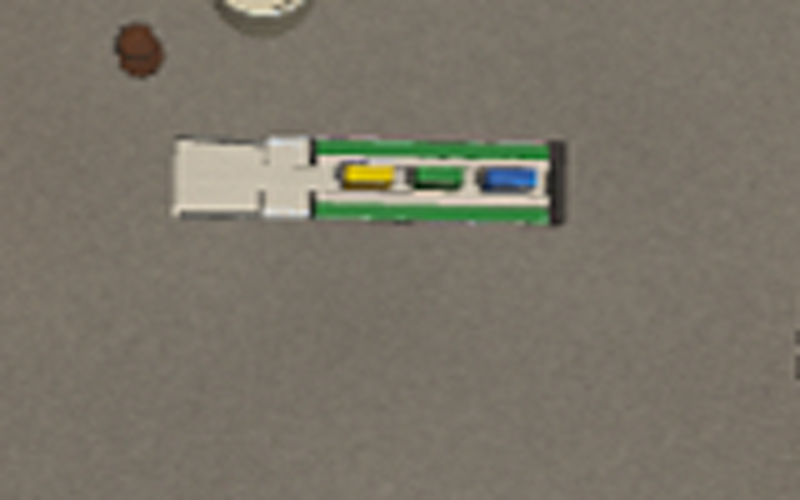

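View pics/s36.png

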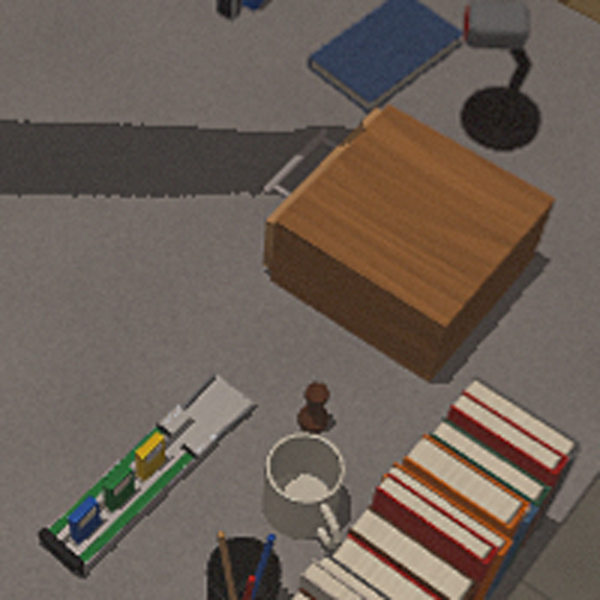

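```bash
python3 -c "
from h import *
c=viewer.calibration('top')
C=lambda L:[(230+(x+.5)/5-.5,180+(y+.5)/5-.5) for x,y in L]
p=unp(c,C([(369,176),(439,177),(512,179)]),.063)[:,:2]-RC
a=np.radians(RY);print(p@[np.cos(a),np.sin(a)],p@[-np.sin(a),np.cos(a)])
print(bot.job_done())"
```

```text
[-0.00161938  0.04730951  0.098364  ] [-0.00195648 -0.0014134  -0.00152096]
the job is handed in; nothing more can be done
None
```

I finished the changeover and handed the job in at about 54 s of the 208 s allowed. The simulator gives no verdict.

- **Red markers:** I slid both out of the mouth and stood them upright in the open drawer. I last saw them upright in the drawer before the push; once it was shut I could not look inside.
- **New markers:** Only blue, green and yellow were on the table. All three are in the rail, upright and past the black line. The last top image puts their centres at about rail x = +98, +47 and −2 mm, with y within 2 mm of the centre line. Green was knocked aside during the run; I found it again and picked it up from its new place.
- **Drawer:** I pushed it by the handle to a firm stop. The wrist force rose to about 38 N along the push, roughly 42 N in total, below the 120 N wrist limit. The push was through the fingertips, not the arm or gripper body, which carry the 40 N limit. Afterwards I backed the arm clear of everything.
- **Other things:** In the last images the other items looked unmoved; I judged this by eye and did not measure it.

The top and wrist cameras disagreed by about 3–4 mm on where the rail lies. I worked from where the gripper closed on the first red marker, and all three insertions went in with almost no force.

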